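Put the pickle bottles away in the vented crate

ROBOT

A 6-joint arm with a two-finger parallel gripper is mounted at the origin on the work surface. World frame = base frame: x ahead of the robot, y to its left, z up, the work surface at z = 0. Lengths are in m, angles in rad, forces in N, time in s.
With the tool pointing down it reaches from about 0.375 to 0.9 m from the base axis. Payload 3.1 kg.
Tool frame: the origin (TCP) lies on the centre line of the jaws, within the pads' length; the fingertips stand 11 mm ahead of it and the grasp point (between the pads) lies 8 mm behind it; x points along the fingers, y is the direction in which the jaws open and shut, and the axes are right-handed (so a half turn about x gives the same grasp; the last joint's range is limited). The gripper opens to 87 mm and grips with 3 to 60 N. Pads are 19 mm wide; open, the fingers measure 117 mm over their backs; the gripper's body (75 mm by 190 mm) begins 51 mm behind the grasp point.
Start: joints at [-1.337, 0.527, 1.433, -0, 1.181, -0.178], TCP at [0.25, -0.573, 0.234] pointing down, gripper open.
Joint ranges: [-3.08, 3.08], [-0.75, 2.2], [0.22, 2.44], [-1.43, 4.57], [0, 2.65], [-2.85, 2.85]. Speed limits (rad/s): [2.79, 2.79, 3.14, 3.14, 3.14, 3.14].

INTERFACE

Orientations are given as a unit quaternion [x, y, z, w].
In Python, from rig import robot, camera, camera_info gives the robot as it stands.
- The arm moves only by the shell command python3 -m inch 'ROWS' [FORCE]. ROWS is JSON, a list that holds one entry, the list of rows, each a list of 5 numbers: the shift along the tool's x, y, z in cm, then the turn about the tool's x in rad, then the opening, from 0 (shut) to 1 (fully open). A call has 1 to 8 rows; each row shifts and turns the pose as measured when the row begins, along the tool's axes as they then stand; what a row does not reach is not made up. A row lasts 1/12 s, in which the tool goes at most 41.7 mm and 7.16 degrees, less where a joint would pass 70% of its speed; a pose out of reach is approached as far as the arm can. A call with a gripper value outside its range is refused whole. The fingers move at their own pace and stop on an object; FORCE is the grip in N (left out, the last holds). Time passes only in rows, so rows that do not move let the fingers close. It gives the time, the measured TCP pose, the force and the opening at its end, in the units of the state.
- robot.get_obs(): the state, without advancing time (a new reading comes with each control period).
- camera(name): name is "side" or "top" or "wrist"; returns the picture (480x640x3 uint8, red, green, blue); there is no depth.
- camera_info(name): a dict with "camera_matrix" (3x3 intrinsics, pixels), "dist" ([k1, k2, p1, p2, k3] as OpenCV has them; the pictures are not rectified), "rvec" (rotation vector, rad) and "tvec" (3), from world to camera coordinates, as OpenCV has them. Camera axes: x right, y down, z forward; pixel columns grow to the right and rows downward; lengths in m; the calibration is good to about 2 mm. A picture is of the moment at which its call begins: read the wrist's pose just before it. camera_info takes no time and is no camera call; for the wrist camera it gives the pose at the moment of the call.
- robot.hand_in(): hands the job in, once; it reports no verdict.
The state is a dict: "time": time; "q": joint angles; "joint_velocities": joint speeds; "joint_torque": joint torques, N m; "position": TCP position; "tool_rot": TCP orientation; "ft_force": force on the tool from outside, world axes, zero at the start; "moment": the same for the moment, N m; "grip_width": finger opening in m.
Only numpy, scipy, OpenCV 4.12 (cv2) and the standard library are available. Lean on these libraries where they do the work, as an engineer would, in place of code of your own. Each camera call takes 0.05 s, during which the arm holds its last target. There are 200 camera calls.

TASK

Open the red vent damper of the covered crate fully first, then stand every amber bottle on the bench fully home and upright in an empty cell of the crate, pushing it through the blue flaps; some cells already hold a hidden tin, so feel for the empty ones. When all the bottles are in, turn the damper fully closed again, and leave the screwdriver, the ruler and the wax stick alone.

Things in the scene. Friction and masses are not known exactly. Their poses are not given: they have to be found in the camera images.
- crate: Grey covered crate fixed to the bench, 146 mm (its x) x 286 mm (its y), 70 mm high; origin at the centre of its underside, z up; yaw within 0.14 rad. 2 x 4 cells, centres at x = -35, +35 and y = -105, -35, +35, +105 mm. Each cell is 64 mm square inside, floor 5 mm above the bench, walls 6 mm thick and 70 mm high. Four of the eight cells are empty, four hold a tin.
- cover (a point): Centre of the crate's top, 70 mm above the bench. Each cell is covered by two blue flaps hinged on its -x and +x walls, meeting in the middle. Pushed down at the middle they fold into the cell (under 2 N) and spring back up when freed, leaning lightly on a bottle that stands between them.
- tin_level (a point): Crate's centre at the height of the hidden tins' tops, 50 mm above the bench, 20 mm under the cover. The tins (52 mm diameter) cannot be seen and are not reported. Over a tin the flaps give only about 18 mm and then stop firmly; in an empty cell a fingertip or bottle goes on down to the floor.
- pipe_end (a point): Top of the elbow of the vent pipe, 70 mm above the bench. The pipe, 50 mm in diameter, leaves the crate's +y end and runs along +y to this elbow, at y = 255 mm in the crate's frame (its outside ends at 281 mm). The damper's housing on it is 75 mm high.
- damper (a joint): Red quarter-turn handle of the vent damper on the pipe, turning about a vertical axis. 0 rad = closed: it lies across the pipe, pointing to the crate's -x. 1.57 rad = fully open: it lies along the pipe, pointing to the crate's +y. Opening is clockwise seen from above. Stops at both ends; it stays where it is left (about 0.08 N m of friction, 1 to 2 N at the grip).
- damper_grip (a point): Grip point of the handle: on the axis of the upright red round grip pin (16 mm diameter) at the handle's outer end, 72 mm from the pivot. The pin stands from 94 to 134 mm above the bench; this point is at 116 mm. The flat red bar that carries it lies at 86 to 94 mm.
- damper_pivot (a point): Pivot axis of the damper handle, on top of the pipe, at (0, 197) mm in the crate's frame, 94 mm above the bench.
- screwdriver: Bystander: a screwdriver with an orange handle lying on the bench beyond the work. Origin under its middle. Leave alone.
- ruler: Bystander: a flat brass ruler 150 x 25 x 4 mm lying on the bench. Leave alone.
- wax: Bystander: a small yellow wax stick, 45 mm long, 22 mm thick, lying on the bench. Leave alone.
- bottle0: Amber bottle with a white cap, standing upright on the bench at the start, or absent (three or four of the four are there). Body 50 mm diameter up to 72 mm, weighted at the base, shoulder to 84 mm, round white cap 30 mm diameter from 84 to 122 mm; 0.14 to 0.28 kg. Origin at the centre of its underside, z up to the cap. Fully home in an empty cell it stands on the cell floor (origin 5 mm above the bench) with the cap above the flaps; over a tin it stops 45 mm too high.
- bottle1: Amber bottle with a white cap, standing upright on the bench at the start, or absent (three or four of the four are there). Body 50 mm diameter up to 72 mm, weighted at the base, shoulder to 84 mm, round white cap 30 mm diameter from 84 to 122 mm; 0.14 to 0.28 kg. Origin at the centre of its underside, z up to the cap. Fully home in an empty cell it stands on the cell floor (origin 5 mm above the bench) with the cap above the flaps; over a tin it stops 45 mm too high.
- bottle2: Amber bottle with a white cap, standing upright on the bench at the start, or absent (three or four of the four are there). Body 50 mm diameter up to 72 mm, weighted at the base, shoulder to 84 mm, round white cap 30 mm diameter from 84 to 122 mm; 0.14 to 0.28 kg. Origin at the centre of its underside, z up to the cap. Fully home in an empty cell it stands on the cell floor (origin 5 mm above the bench) with the cap above the flaps; over a tin it stops 45 mm too high.
- bottle3: Amber bottle with a white cap, standing upright on the bench at the start, or absent (three or four of the four are there). Body 50 mm diameter up to 72 mm, weighted at the base, shoulder to 84 mm, round white cap 30 mm diameter from 84 to 122 mm; 0.14 to 0.28 kg. Origin at the centre of its underside, z up to the cap. Fully home in an empty cell it stands on the cell floor (origin 5 mm above the bench) with the cap above the flaps; over a tin it stops 45 mm too high.

How it is judged:
By the outcome, as a careful person would: the job done as asked, in the order asked, and still so for the second after the job is handed in, with the robot touching nothing.
Of bottle0, bottle1, bottle2, bottle3 only 3 to 4 are there at a start; the rules pass over those that are not, and their reading is None.
At some moment in a run one of bottle0, bottle1, bottle2, bottle3 may be knocked a few centimetres aside while the robot is not near it.
It also fails if it takes over 210 s, if anything falls off the work surface, if the arm or the gripper's body presses on something with over 40 N, if the wrist force passes 120 N, or if a joint passes its speed limit or range.

## Working session

There is one attempt and no reset: what is moved stays moved. The work goes in short steps, Python scripts to look and compute and a shell command to move; the robot and the scene stay as the last step left them, time stands still between calls to the robot, and variables do not carry over. Pictures are saved under pics/ and viewed, about 12 in all and at most 16, crops included, and the job is handed in when it is done.

```bash
ls; mkdir -p pics; python3 - <<'E'
from rig import robot, camera, camera_info
import cv2
print(robot.get_obs())
for n in ("top","side"):
    cv2.imwrite(f"pics/{n}0.png",camera(n)[:,:,::-1]); print(n,camera_info(n))
E
```

```text
pics
{'time': 0.0, 'q': array([-1.33749118e+00,  5.28450809e-01,  1.43393139e+00, -5.99568081e-06,
        1.18141650e+00, -1.78514534e-01]), 'joint_velocities': array([ 0.00115817, -0.00034666, -0.00109712, -0.00084386, -0.00052147,
        0.00068633]), 'joint_torque': array([-5.03573665e-04, -4.40045357e+01, -1.76593155e+01,  6.33445289e-02,
        5.83299925e-02, -1.69665982e-04]), 'position': array([ 0.25001875, -0.5720155 ,  0.23257182]), 'tool_rot': array([-0.6921455 , -0.14535385,  0.69219215, -0.14379464]), 'ft_force': array([-0.05924958,  0.33914008,  0.55188846]), 'moment': array([ 0.06304275, -0.00506509,  0.05610893]), 'grip_width': 0.08727732514200666}
top {'camera_matrix': array([[549.63357639,   0.        , 330.53953264],
       [  0.        , 549.63357639, 236.26905969],
       [  0.        ,   0.        ,   1.        ]]), 'dist': array([-0.06922203,  0.        ,  0.        ,  0.        ,  0.        ]), 'rvec': array([ 2.15105949, -2.14248442,  0.19410476]), 'tvec': array([0.08368517, 0.62479971, 0.99588325])}
side {'camera_matrix': array([[553.758512  ,   0.        , 325.56328859],
       [  0.        , 553.758512  , 228.4083439 ],
       [  0.        ,   0.        ,   1.        ]]), 'dist': array([0.02998274, 0.        , 0.        , 0.        , 0.        ]), 'rvec': array([ 0.63570099, -2.54063369,  1.27662754]), 'tvec': array([0.56102926, 0.20084858, 0.74092405])}
```

View pics/top0.png

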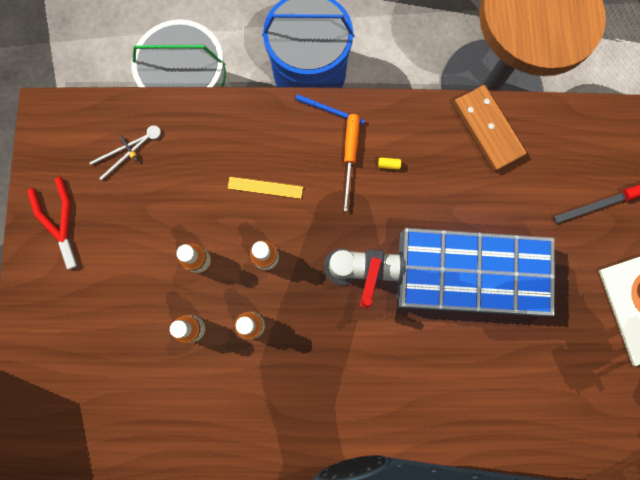

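View pics/side0.png

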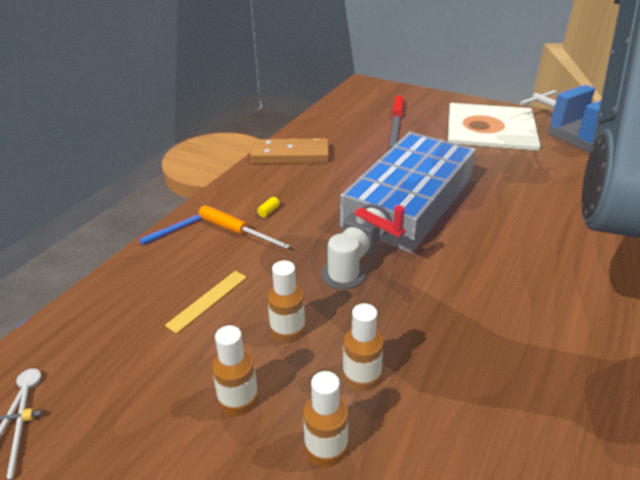

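Both views show four bottles (top-view caps near (187,254), (261,249), (180,329), (245,325)). The damper is closed, with its pivot near (375,262) and its pin near (368,302). The crate top spans about (402–553, 230–314).

```bash
cat > h.py <<'E'
import numpy as np, cv2, json
from scipy.spatial.transform import Rotation as Rot
from scipy.optimize import least_squares
from rig import robot, camera, camera_info
def bp(uv,z,ci):
    uv=np.asarray(uv,float).reshape(-1,1,2)
    n=cv2.undistortPoints(uv,ci["camera_matrix"],ci["dist"])[:,0]
    R=cv2.Rodrigues(ci["rvec"])[0]; c=-R.T@ci["tvec"]
    d=np.c_[n,np.ones(len(n))]@R
    return c+d*((np.reshape(z,(-1,1))-c[2])/d[:,2:])
def proj(P,ci): return cv2.projectPoints(np.asarray(P,float).reshape(-1,1,3),ci["rvec"],ci["tvec"],ci["camera_matrix"],ci["dist"])[0][:,0]
def caps(im):
    """white cap blobs centroid,area (rgb)"""
    m=((im.min(2)>185)).astype(np.uint8)
    n,l,s,c=cv2.connectedComponentsWithStats(m)
    return [(c[i],s[i]) for i in range(1,n) if 40<s[i,4]<1500]
def crate(im,ci):
    hsv=cv2.cvtColor(im,cv2.COLOR_RGB2HSV)
    m=cv2.inRange(hsv,(100,150,60),(125,255,255)); 
    m[:, :395]=0; m[:215]=0; m[330:]=0
    m=cv2.morphologyEx(m,cv2.MORPH_CLOSE,np.ones((9,9)))
    n,l,s,c=cv2.connectedComponentsWithStats(m); i=1+np.argmax(s[1:,4])
    ys,xs=np.nonzero(l==i)
    P=bp(np.c_[xs,ys],0.07,ci)[:,:2].astype(np.float32)
    return cv2.minAreaRect(P*1000)
def tool():
    """pose, jaws yaw, and delta helper"""
    o=robot.get_obs(); R=Rot.from_quat(o["tool_rot"]).as_matrix()
    return o,np.array(o["position"]),R
def to(target,yaw=None):
    """cm shift in present tool axes to put TCP at target; turn so tool y has world heading yaw (mod pi)"""
    o,p,R=tool(); d=R.T@(np.array(target)-p)*100
    h=np.arctan2(R[1,1],R[0,1]); s=f"d_cm {d.round(2)} q6 {o['q'][5]:.2f} head {h:.3f}"
    if yaw is not None:
        t=-(yaw-h); t=(t+np.pi/2)%np.pi-np.pi/2; s+=f" turn {t:.3f}"
    print(s)
E
python3 - <<'E'
from h import *
im=cv2.imread("pics/top0.png")[:,:,::-1].copy(); ci=camera_info("top")
print(crate(im,ci))
print("corners",bp([(406,230),(553,238),(553,314),(402,307)],.07,ci).round(3))
for c,s in caps(im): print("cap",c.round(1),s, bp([c],.122,ci).round(4))
hsv=cv2.cvtColor(im,cv2.COLOR_RGB2HSV)
m=cv2.inRange(hsv,(0,180,80),(4,255,255))|cv2.inRange(hsv,(174,180,80),(180,255,255))
n,l,s,c=cv2.connectedComponentsWithStats(m)
for i in range(1,n):
    if s[i,4]>60: print("red",s[i],c[i],bp([c[i]],.094,ci).round(4))
print("pin top",bp([(367,302)],.134,ci),"elbow",bp([(342,263)],.07,ci))
si=cv2.imread("pics/side0.png")[:,:,::-1].copy(); cs=camera_info("side")
for c,s in caps(si): print("side",c.round(1),s)
o,p,R=tool(); print(R.round(3))
E
```

```text
((556.66015625, -189.84063720703125), (269.69598388671875, 132.76419067382812), 86.51531219482422)
corners [[ 0.634 -0.055  0.07 ]
 [ 0.62  -0.336  0.07 ]
 [ 0.477 -0.328  0.07 ]
 [ 0.49  -0.045  0.07 ]]
cap [195.5  34.6] [ 122   18  124   43 1415] [[0.999  0.3449 0.122 ]]
cap [98.5 41.2] [92 38 15  8 65] [[0.9863 0.5301 0.122 ]]
cap [237.1  66.9] [225  50  31  28 309] [[0.9327 0.2633 0.122 ]]
cap [134.5  73.1] [125  59  20  28 211] [[0.9203 0.4556 0.122 ]]
cap [215.6  75. ] [207  62  15  25 128] [[0.9162 0.3028 0.122 ]]
cap [109.1  70.4] [106  65   8  14  54] [[0.9261 0.5044 0.122 ]]
cap [148.  134.9] [128 126  32  24 197] [[0.7987 0.422  0.122 ]]
cap [106.8 154.5] [ 90 146  35  18  65] [[0.7612 0.4955 0.122 ]]
cap [113.7 165.8] [100 152  29  27  69] [[0.74   0.4813 0.122 ]]
cap [347.2 183.5] [345 163   5  44  80] [[0.709  0.0579 0.122 ]]
cap [ 66.6 253.9] [ 59 240  16  28 230] [[0.5785 0.555  0.122 ]]
cap [259.9 249.5] [252 242  17  16 220] [[0.5884 0.2119 0.122 ]]
cap [184.6 252.5] [177 244  17  17 218] [[0.5823 0.3443 0.122 ]]
cap [423.9 248.9] [408 246  33   7 148] [[ 0.5909 -0.
[... 1357 characters left out ...]
7  17  15  80]
side [369.1 190.7] [360 182  19  19 106]
side [407.2 199.3] [401 194  13  12  64]
side [374.2 210.9] [368 208  13   7  49]
side [262.9 236. ] [243 228  41  18 109]
side [341.7 248. ] [328 228  36  52 871]
side [281.1 273.9] [272 261  23  33 444]
side [361.9 319.1] [352 304  25  37 592]
side [274.5 321.2] [270 311  10  21 121]
side [226.1 340.5] [215 326  26  38 571]
side [350.5 368.4] [345 356  14  24 195]
side [ 24.5 386. ] [  8 369  32  46 459]
side [322.9 388.6] [311 371  28  43 767]
side [221.1 393.6] [216 384  11  19 105]
side [ 13.6 448.1] [  7 417  14  61 219]
side [312. 443.] [306 431  13  24 185]
[[-0.     0.4   -0.916]
 [ 0.002 -0.916 -0.4  ]
 [-1.    -0.002 -0.   ]]
```

```bash
A='python3 -m inch'
python3 -m inch '[[[0,-2.8,-2.92,0,1],[0,-2.8,-2.92,0,1],[0,-2.8,-2.92,0,1],[0,-2.8,-2.92,0,1],[0,-2.8,-2.92,0,1],[0,-2.8,-2.92,0,1],[0,-2.8,-2.92,0,1],[0,-2.8,-2.92,0,1]]]' 20
python3 -m inch '[[[0,-2.8,-2.92,0,1],[0,-2.8,-2.92,0,1],[0,-2.8,-2.92,0,1],[0,-2.8,-2.92,0,1],[0,-2.8,-2.92,0,1],[0,-2.8,-2.92,0,1],[0,-2.8,-2.92,0,1],[0,-2.8,-2.92,0,1]]]'
python3 -m inch '[[[0,0,0,-0.124,1],[0,0,0,-0.124,1],[0,0,0,-0.124,1],[0,0,0,-0.124,1],[0,0,0,-0.124,1],[0,0,0,-0.124,1],[0,0,0,-0.124,1],[0,0,0,-0.124,1]]]'
python3 -m inch '[[[0,0,0,-0.124,1],[0,0,0,-0.124,1],[0,0,0,-0.124,1],[0,0,0,-0.124,1],[0,0,0,-0.124,1],[0,0,0,-0.124,1],[0,0,0,-0.124,1],[0,0,0,-0.124,1]]]'
python3 -m inch '[[[0,0,0,-0.124,1],[0,0,0,-0.124,1],[0,0,0,-0.124,1],[0,0,0,-0.124,1],[0,0,0,0,1]]]'
python3 - <<'E'
from h import *
to([.499,.0245,.2],1.32)
cs=camera_info("side"); ct=camera_info("top")
print(bp([(281.1,273.9),(361.9,319.1),(226.1,340.5),(322.9,388.6)],.104,cs).round(3))
E
```

```text
time: 0.77
position: [0.3743, -0.273, 0.2279]
tool_rot: [-0.692, -0.139, 0.694, -0.14]
ft_force: [0.4, -0.3, 0.4]
grip_width: 0.0869
time: 1.43
position: [0.5024, 0.0348, 0.2262]
tool_rot: [-0.692, -0.139, 0.695, -0.138]
ft_force: [0.9, -0.3, 0.6]
grip_width: 0.0869
time: 2.1
position: [0.503, 0.0475, 0.2235]
tool_rot: [-0.539, -0.458, 0.542, -0.452]
ft_force: [0.3, 0.2, -0.0]
grip_width: 0.0872
time: 2.77
position: [0.5, 0.0481, 0.2206]
tool_rot: [0.256, 0.665, -0.257, 0.653]
ft_force: [-0.3, -0.5, -0.2]
grip_width: 0.0872
time: 3.18
position: [0.4982, 0.0483, 0.2189]
tool_rot: [0.086, 0.709, -0.084, 0.694]
ft_force: [-0.2, -0.2, 1.1]
grip_width: 0.0866
d_cm [ 1.87 -2.29  0.68] q6 -1.46 head 1.331 turn 0.011
[[0.594 0.208 0.104]
 [0.459 0.233 0.104]
 [0.588 0.341 0.104]
 [0.452 0.348 0.104]]
```

```bash
python3 - <<'E'
from h import *
ci=camera_info("wrist"); im=camera("wrist"); b=im[:,:,::-1].copy()
hsv=cv2.cvtColor(im,cv2.COLOR_RGB2HSV)
for P,c in (((.499,.0245,.134),(0,255,0)),((.5687,.0067,.094),(255,255,0)),((.4968,.0111,.134),(255,0,255))):
    u=proj([P],ci)[0]; print(u.round(0)); cv2.circle(b,tuple(int(x) for x in u),4,c,-1)
cv2.imwrite("pics/w1.png",b)
E
```

```text
[282. 266.]
[289. 343.]
[260. 268.]
```

View pics/w1.png

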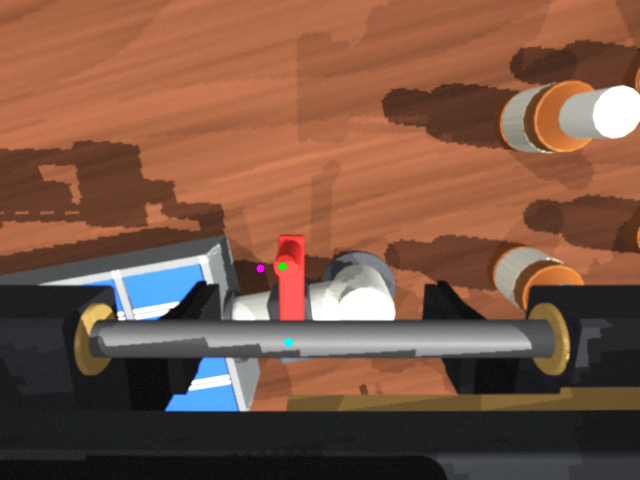

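The red handle's pin is at about (290,250), roughly 5 mm from my green guess at (282,266). I'll compute the offset.

```bash
python3 - <<'E'
from h import *
ci=camera_info("wrist")
print(proj([(.499,.0245,.134),(.499,.0245,.094)],ci).round(0), bp([(291,250),(291,244),(291,268)],.134,ci).round(4))
im=cv2.imread("pics/w1.png"); cv2.imwrite("pics/w1c.png",cv2.resize(im[220:330,220:360],None,fx=5,fy=5))
E
```

```text
[[283. 267.]
 [288. 250.]] [[0.49   0.0323 0.134 ]
 [0.4864 0.0333 0.134 ]
 [0.501  0.0293 0.134 ]]
```

View pics/w1c.png

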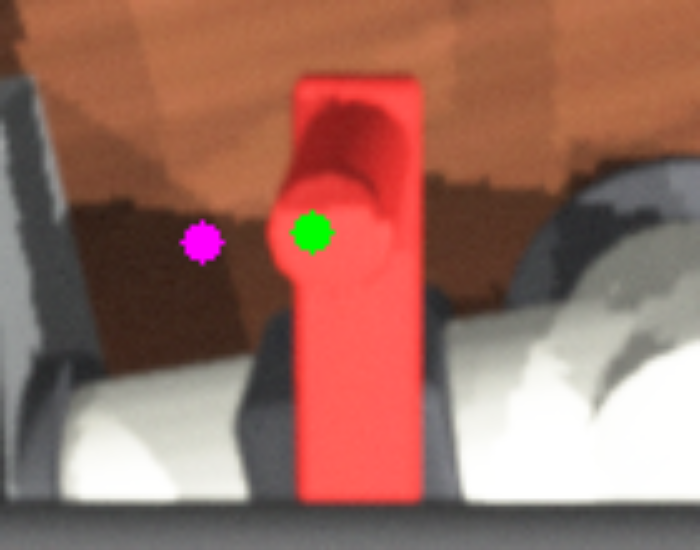

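The pin top is centred at about (286,266), so it sits at roughly (0.499, 0.026). I'll descend and grip it.

```bash
python3 -m inch '[[[0,-1.1,0.35,0,1],[0,-1.05,0.35,0,1],[2.5,0,0,0,1],[2.5,0,0,0,1],[2,0,0,0,1],[2,0,0,0,1],[0,0,0,0,1]]]'
python3 -c "from h import *; to([.499,.026,.109],1.32)"
```

```text
time: 3.82
position: [0.5018, 0.0184, 0.1275]
tool_rot: [0.092, 0.705, -0.092, 0.697]
ft_force: [0.2, -0.4, 0.7]
grip_width: 0.0869
d_cm [ 1.86  0.66 -0.45] q6 -1.50 head 1.310 turn -0.010
```

```bash
python3 -m inch '[[[0.9,0.5,-0.3,0,1],[0.8,0,0,0,1],[0,0,0,0,0.5],[0,0,0,0,0],[0,0,0,0,0],[0,0,0,0,0],[0,0,0,0,0],[0,0,0,0,0]]]' 15
python3 -m inch '[[[0,0,0,0,0],[0,0,0,0,0]]]'
python3 -c "from h import *; to([.499,.026,.109],1.32)"
```

```text
time: 4.48
position: [0.5038, 0.0195, 0.1136]
tool_rot: [0.094, 0.703, -0.095, 0.699]
ft_force: [0.5, 0.1, -0.8]
grip_width: 0.055
time: 4.65
position: [0.5043, 0.0194, 0.1144]
tool_rot: [0.094, 0.702, -0.095, 0.699]
ft_force: [0.6, -0.3, -1.4]
grip_width: 0.0414
d_cm [ 0.54  0.5  -0.69] q6 -1.48 head 1.303 turn -0.017
```

```bash
python3 -m inch '[[[0.3,0.4,-0.5,0,0],[0.3,0.2,-0.4,0,0],[0,0,0,0,0],[0,0,0,0,0],[0,0,0,0,0],[0,0,0,0,0],[0,0,0,0,0]]]' 15
python3 -c "from h import *; to([.499,.026,.109],1.32)"
```

```text
time: 5.23
position: [0.4965, 0.0285, 0.1082]
tool_rot: [0.093, 0.702, -0.095, 0.7]
ft_force: [0.1, -0.2, -0.5]
grip_width: 0.0153
d_cm [-0.08 -0.18  0.31] q6 -1.47 head 1.304 turn -0.016
```

```bash
python3 -m inch '[[[0,0.86,0,0.12,0],[0,0.86,0,0.12,0],[0,0.86,0,0.12,0],[0,0.86,0,0.12,0],[0,0.86,0,0.12,0]]]' 15
python3 - <<'E'
from h import *
o,p,R=tool(); v=p[:2]-[.5687,.0067]; print(np.hypot(*v), np.pi-np.arctan2(v[1],v[0])-.061); to([.5687+.061*.072,.0787,.108])
E
```

```text
time: 5.65
position: [0.5201, 0.0651, 0.1082]
tool_rot: [0.304, 0.637, -0.305, 0.639]
ft_force: [1.3, -2.1, -1.2]
grip_width: 0.0154
0.07595215375158158 0.8151061118035696
d_cm [0.02 4.98 2.28] q6 -0.77 head 0.681
```

```bash
python3 -m inch '[[[0,0.86,0.08,0.12,0],[0,0.86,0.08,0.12,0],[0,0.86,0.08,0.12,0],[0,0.86,0.08,0.12,0],[0,0.86,0.05,0.12,0],[0,0.86,0.05,0.12,0]]]' 15
python3 - <<'E'
from h import *
o,p,R=tool(); v=p[:2]-[.5687,.0067]; print(np.hypot(*v), np.pi-np.arctan2(v[1],v[0])-.061); to([.5687+.061*.072,.0787,.108])
E
```

```text
time: 6.15
position: [0.5713, 0.0826, 0.1082]
tool_rot: [0.517, 0.482, -0.516, 0.484]
ft_force: [0.1, -1.8, 0.1]
grip_width: 0.0154
0.07596930327528059 1.5436368519216128
d_cm [0.02 0.21 0.38] q6 0.02 head -0.068
```

Near the stop now. I'll push into it until the force rises.

```bash
python3 -m inch '[[[0,0.7,0.1,0,0],[0,0.6,0,0,0]]]' 15
python3 -c "
from h import *
o,p,R=tool(); v=p[:2]-[.5687,.0067]; print(np.hypot(*v), np.pi-np.arctan2(v[1],v[0])-.061)"
python3 -m inch '[[[0,0.7,0,0,0],[0,0.7,0,0,0]]]' 15
python3 -c "
from h import *
o,p,R=tool(); v=p[:2]-[.5687,.0067]; print(np.hypot(*v), np.pi-np.arctan2(v[1],v[0])-.061)"
```

```text
time: 6.32
position: [0.5731, 0.0826, 0.1077]
tool_rot: [-0.511, -0.489, 0.523, -0.475]
ft_force: [-13.1, -2.3, 14.0]
grip_width: 0.0158
0.07602688685020464 1.5674439401668236
time: 6.48
position: [0.573, 0.0827, 0.1074]
tool_rot: [-0.501, -0.498, 0.53, -0.468]
ft_force: [-12.0, -0.3, 12.1]
grip_width: 0.0163
0.07608814185073055 1.5661288427013538
```

```bash
python3 -m inch '[[[0,-0.3,0,0,0.5],[0,0,0,0,0.6],[0,0,0,0,0.6],[0,0,0,0,0.6],[0,0,0,0,0.6]]]' 15
python3 -m inch '[[[-2,0,0,0,0.6],[-2,0,0,0,0.6],[-2,0,0,0,0.6],[-2,0,0,0,0.6],[0,0,0,0,0.6]]]' 15
python3 - <<'E'
from h import *
o,p,R=tool(); print(R.round(3)); ci=camera_info("wrist")
cv2.imwrite("pics/w2.png",camera("wrist")[:,:,::-1])
print(proj([(.573,.0787,.134),(.5687,.0067,.094)],ci).round(0))
E
```

```text
time: 6.9
position: [0.5689, 0.083, 0.1074]
tool_rot: [-0.5, -0.5, 0.53, -0.469]
ft_force: [-0.7, 0.4, 0.5]
grip_width: 0.0418
time: 7.32
position: [0.5741, 0.0823, 0.1874]
tool_rot: [-0.499, -0.501, 0.53, -0.467]
ft_force: [0.7, 1.0, 0.1]
grip_width: 0.0522
[[-0.066  0.996 -0.06 ]
 [ 0.004 -0.06  -0.998]
 [-0.998 -0.066 -0.   ]]
[[325. 280.]
 [328. 360.]]
```

View pics/w2.png

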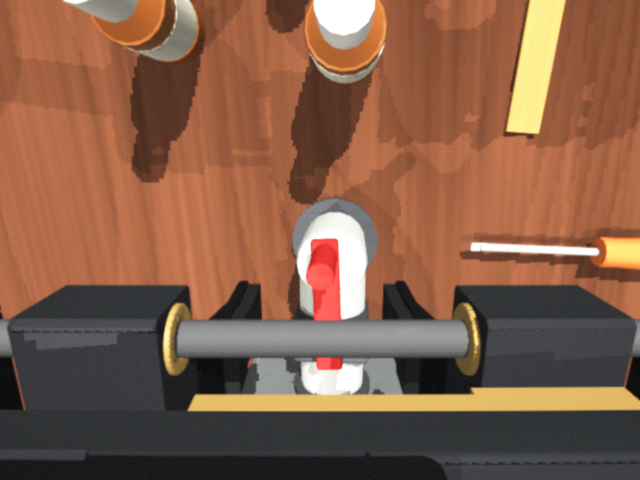

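```bash
python3 - <<'E'
from h import *
ci=camera_info("wrist"); im=cv2.imread("pics/w2.png")[:,:,::-1].copy()
hsv=cv2.cvtColor(im,cv2.COLOR_RGB2HSV); m=cv2.inRange(hsv,(0,170,90),(5,255,255))|cv2.inRange(hsv,(175,170,90),(180,255,255))
m[:,:290]=0;m[:,360:]=0
for r in (242,246,285,295,305,315,360,365):
    x=np.nonzero(m[r])[0]; print(r,x.min(),x.max(),bp([((x.min()+x.max())/2,r)],.094,ci).round(4))
E
python3 -m inch '[[[-0.1,1.6,3.8,0,0],[-0.1,1.6,3.8,0,0],[-0.1,1.6,3.8,0,0],[-0.1,1.6,3.8,0,0],[-0.1,1.6,3.8,0,0],[-0.1,1.6,3.8,0,0],[0,1.6,3.5,0,0],[0,0,0,0,0]]]' 10
python3 -c "
from h import *
to([.67,-.19,.051],-.061)"
```

```text
242 312 336 [[0.5693 0.0894 0.094 ]]
246 311 337 [[0.5692 0.0868 0.094 ]]
285 325 338 [[0.5724 0.0609 0.094 ]]
295 314 338 [[0.5685 0.0542 0.094 ]]
305 314 339 [[0.5684 0.0473 0.094 ]]
315 314 339 [[0.568  0.0402 0.094 ]]
360 316 341 [[0.5675 0.0073 0.094 ]]
365 318 341 [[0.5679 0.0035 0.094 ]]
time: 8.03
position: [0.6677, -0.1923, 0.1705]
tool_rot: [-0.493, -0.509, 0.531, -0.465]
ft_force: [-0.5, 0.4, 0.8]
grip_width: 0.0071
d_cm [11.89  1.19 -0.2 ] q6 -0.37 head -0.050 turn 0.011
```

The bar's heading is about 0.04 rad short of the crate axis, because the release dragged it back a little. I'll go back and nudge the pin to the stop with closed fingers.

```bash
python3 -m inch '[[[0,-2.2,-3.5,0,0],[0,-2.3,-3.8,0,0],[0,-2.3,-3.8,0,0],[0,-2.3,-3.8,0,0],[0,-2.3,-3.8,0,0],[0,-2.3,-3.8,0,0],[0,-2,-3.4,0,0],[0,0,0,0,0]]]' 10
python3 -c "
from h import *
to([.525,.081,.112],-.061)"
```

```text
time: 8.7
position: [0.5211, 0.0646, 0.1679]
tool_rot: [-0.493, -0.509, 0.539, -0.455]
ft_force: [-0.2, -0.6, -0.1]
grip_width: 0.0008
d_cm [ 5.55  0.83 -1.64] q6 -0.02 head -0.068 turn -0.007
```

```bash
python3 -m inch '[[[1.8,0,-0.7,0,0],[1.8,0,-0.7,0,0],[1.6,0,0,0,0],[0.4,0.7,0,0,0],[0,0.7,0,0,0]]]' 10
python3 -c "
from h import *
o,p,R=tool();print(R[:,0]);to([.547,.081,.112],-.061)"
```

```text
time: 9.12
position: [0.5251, 0.0827, 0.1055]
tool_rot: [-0.489, -0.513, 0.539, -0.455]
ft_force: [0.5, -1.2, 0.2]
grip_width: 0.0006
[-0.10657877  0.01084373 -0.99424513]
d_cm [-0.88  2.12  0.03] q6 -0.00 head -0.060 turn 0.001
```

```bash
python3 -m inch '[[[-0.7,0.5,0,0,0],[-0.3,0.7,0,0,0],[0,0.7,0,0,0],[0,0.6,0,0,0]]]' 10
python3 -m inch '[[[0,0.5,0,0,0],[0,0.5,0,0,0]]]' 10
```

```text
time: 9.45
position: [0.5519, 0.08, 0.1136]
tool_rot: [-0.488, -0.514, 0.541, -0.453]
ft_force: [-15.2, 3.0, 6.3]
grip_width: 0.0006
time: 9.62
position: [0.5511, 0.0802, 0.1135]
tool_rot: [-0.48, -0.521, 0.547, -0.445]
ft_force: [-11.5, 1.1, 9.4]
grip_width: 0.0005
```

```bash
python3 -m inch '[[[0,0.5,0,0,0]]]' 10
python3 -m inch '[[[0,0.5,0,0,0]]]' 10
```

```text
time: 9.7
position: [0.5509, 0.0802, 0.1138]
tool_rot: [-0.477, -0.525, 0.55, -0.441]
ft_force: [-10.8, 0.9, 9.5]
grip_width: 0.0002
time: 9.78
position: [0.5506, 0.0802, 0.114]
tool_rot: [-0.473, -0.528, 0.553, -0.437]
ft_force: [-10.4, 1.2, 8.2]
grip_width: 0.0004
```

```bash
python3 -m inch '[[[0,-1,0,0,0],[0,-0.6,0,0,0],[-3,0,0,0,0],[-3,0,0,0,0],[-1,0,0,0,0]]]' 10
python3 -m inch '[[[-0.3,2,3.6,0,0],[-0.3,2,3.6,0,0],[-0.3,2,3.6,0,0],[-0.3,2,3.6,0,0],[-0.3,2,3.6,0,0],[-0.3,2,3.6,0,0],[-0.3,2,3.6,0,0],[0,1,0,0,0]]]' 10
python3 -c "
from h import *
o,p,R=tool();print(R[:,0]);to([.68,-.19,.06],-.061)"
```

```text
time: 10.2
position: [0.5469, 0.0788, 0.1878]
tool_rot: [-0.473, -0.528, 0.555, -0.436]
ft_force: [0.6, 0.1, 0.3]
grip_width: 0.0005
time: 10.87
position: [0.6918, -0.1867, 0.1951]
tool_rot: [-0.478, -0.52, 0.549, -0.447]
ft_force: [0.1, 0.9, -0.8]
grip_width: 0.0006
[-0.14243065  0.00633081 -0.98978454]
d_cm [13.53  0.78  0.37] q6 -0.33 head -0.060 turn 0.001
```

```bash
python3 -m inch '[[[3,0,0,0,0],[3,0,0,0,0],[3,0,0,0,0],[2.5,0,0,0,0],[1,0,0,0,0],[0,-1,0,0,0],[0,-0.8,0,0,0]]]' 10
python3 -m inch '[[[0,-0.7,0,0,0],[0,-0.7,0,0,0],[0,-0.7,0,0,0]]]' 10
python3 -m inch '[[[0,-0.7,0,0,0],[0,-0.7,0,0,0],[0,-0.7,0,0,0]]]' 10
```

```text
time: 11.45
position: [0.6691, -0.1982, 0.0736]
tool_rot: [-0.486, -0.508, 0.547, -0.454]
ft_force: [-1.3, -0.4, 0.2]
grip_width: 0.0006
time: 11.7
position: [0.6488, -0.1978, 0.0786]
tool_rot: [-0.487, -0.506, 0.546, -0.456]
ft_force: [-0.2, 0.2, -0.2]
grip_width: 0.0004
time: 11.95
position: [0.6277, -0.1967, 0.0843]
tool_rot: [-0.487, -0.505, 0.546, -0.458]
ft_force: [-0.0, -0.6, 0.1]
grip_width: 0.0005
```

```bash
python3 -m inch '[[[-0.5,2,0,0,0],[-0.2,2,0,0,0],[0,1,0,0,0],[2.2,0,0,0,0],[2,0,0,0,0],[0,0,0,0,0]]]' 10
python3 -c "
from h import *
o,p,R=tool();print(R[:,0]);to([.648,-.19,.05],-.061)"
```

```text
time: 12.45
position: [0.6722, -0.2006, 0.0483]
tool_rot: [-0.488, -0.503, 0.545, -0.459]
ft_force: [-1.3, 0.5, 0.6]
grip_width: 0.0008
[-0.10139543 -0.01006738 -0.99479526]
d_cm [ 0.07 -2.49 -0.88] q6 -0.33 head -0.072 turn -0.011
```

```bash
python3 -m inch '[[[0,-0.8,0,0,0],[0,-0.8,0,0,0],[0,-0.8,0,0,0]]]' 10
python3 -m inch '[[[0.1,-0.7,0,0,0],[0.1,-0.7,0,0,0],[0.1,-0.7,0,0,0]]]' 10
python3 -m inch '[[[0.1,-0.7,0,0,0],[0.1,-0.7,0,0,0],[0.1,-0.7,0,0,0]]]' 10
```

```text
time: 12.7
position: [0.6483, -0.1988, 0.0516]
tool_rot: [-0.488, -0.503, 0.545, -0.46]
ft_force: [0.7, 0.2, -0.4]
grip_width: 0.0007
time: 12.95
position: [0.6384, -0.1988, 0.0538]
tool_rot: [-0.497, -0.492, 0.539, -0.47]
ft_force: [16.1, 1.9, -9.6]
grip_width: 0.0003
time: 13.2
position: [0.6385, -0.2001, 0.0569]
tool_rot: [-0.511, -0.474, 0.528, -0.485]
ft_force: [12.8, 1.4, -5.2]
grip_width: 0.0003
```

```bash
python3 -m inch '[[[0.3,-0.7,0,0,0],[0.3,-0.7,0,0,0]]]' 10
python3 -c "
from h import *
o,p,R=tool();print(R[:,0].round(3))"
python3 -m inch '[[[0.2,-0.7,0,0,0],[0.2,-0.7,0,0,0]]]' 10
python3 -c "
from h import *
o,p,R=tool();print(R.round(3))"
```

```text
time: 13.37
position: [0.6389, -0.2005, 0.0573]
tool_rot: [-0.52, -0.463, 0.521, -0.494]
ft_force: [11.8, 4.7, 3.0]
grip_width: 0.0003
[ 0.028 -0.034 -0.999]
time: 13.53
position: [0.6391, -0.201, 0.0585]
tool_rot: [0.527, 0.451, -0.514, 0.504]
ft_force: [12.8, 2.6, -3.7]
grip_width: 0.0004
[[ 0.064  0.994 -0.088]
 [-0.043 -0.086 -0.995]
 [-0.997  0.067  0.037]]
```

```bash
cat >> h.py <<'E'
C=np.array([.5567,-.190]); YAW=-.061
def cell(x,y,z):
    c,s=np.cos(YAW),np.sin(YAW)
    return np.array([C[0]+c*x-s*y,C[1]+s*x+c*y,z])
E
python3 -m inch '[[[0,0.8,0,0,0],[0,0.8,0,0,0],[-2.2,0,0,0,0],[-2.2,0,0,0,0],[-1.5,0,0,0,0],[0,0,0,0,0]]]' 10
python3 -c "
from h import *
o,p,R=tool();print(R[:,0].round(3))
for x in (.035,-.035):
  for y in (-.105,-.035,.035,.105): print(x,y,cell(x,y,.1).round(3),end=' ');to(cell(x,y,.1),-.061)"
```

```text
time: 14.03
position: [0.6516, -0.1997, 0.1237]
tool_rot: [0.528, 0.45, -0.514, 0.505]
ft_force: [0.9, -0.9, 0.5]
grip_width: 0.0007
[ 0.068 -0.044 -0.997]
0.035 -0.105 [ 0.585 -0.297  0.1  ] d_cm [ 2.34 -5.93 10.18] q6 -0.36 head -0.086 turn -0.025
0.035 -0.035 [ 0.59  -0.227  0.1  ] d_cm [ 2.06 -6.11  3.19] q6 -0.36 head -0.086 turn -0.025
0.035 0.035 [ 0.594 -0.157  0.1  ] d_cm [ 1.78 -6.28 -3.81] q6 -0.36 head -0.086 turn -0.025
0.035 0.105 [ 0.598 -0.087  0.1  ] d_cm [  1.5   -6.45 -10.8 ] q6 -0.36 head -0.086 turn -0.025
-0.035 -0.105 [ 0.515 -0.293  0.1  ] d_cm [  1.85 -12.91  10.37] q6 -0.36 head -0.086 turn -0.025
-0.035 -0.035 [ 0.52  -0.223  0.1  ] d_cm [  1.57 -13.09   3.38] q6 -0.36 head -0.086 turn -0.025
-0.035 0.035 [ 0.524 -0.153  0.1  ] d_cm [  1.29 -13.26  -3.61] q6 -0.36 head -0.086 turn -0.025
-0.035 0.105 [ 0.528 -0.083  0.1  ] d_cm [  1.01 -13.43 -10.61] q6 -0.36 head -0.086 turn -0.025
```

```bash
python3 -m inch '[[[0.4,-1.6,-2.6,0,0],[0.4,-1.6,-2.7,0,0],[0.4,-1.6,-2.7,0,0],[0.3,-1.4,-2.4,0,0],[0,0,0,0,0]]]' 10
python3 -c "
from h import *
to(cell(.035,.105,.1),-.061)"
python3 -m inch '[[[1.2,0,0,0,0],[1.2,0,0,0,0],[1,0,0,0,0],[0.6,0,0,0,0]]]' 10
python3 -m inch '[[[0.4,0,0,0,0],[0,0,0,0,0]]]' 10
python3 -c "
from h import *
to(cell(.035,.105,.058),-.061)"
```

```text
time: 14.45
position: [0.5986, -0.0922, 0.1003]
tool_rot: [0.529, 0.446, -0.515, 0.506]
ft_force: [-1.3, 0.6, -0.7]
grip_width: 0.0003
d_cm [-0.   -0.1  -0.48] q6 -0.21 head -0.091 turn -0.030
time: 14.78
position: [0.6028, -0.094, 0.0652]
tool_rot: [0.53, 0.445, -0.514, 0.507]
ft_force: [-28.5, 14.2, 99.0]
grip_width: 0.0004
time: 14.95
position: [0.6033, -0.0942, 0.0684]
tool_rot: [0.531, 0.444, -0.514, 0.507]
ft_force: [0.9, 1.2, -0.5]
grip_width: 0.0007
d_cm [ 0.96 -0.67 -0.68] q6 -0.21 head -0.091 turn -0.030
```

```bash
python3 -m inch '[[[-2,-0.5,0,0,0],[-1.2,-0.3,2.2,0,0],[0,0,2.2,0,0],[0,0,2,0,0],[0,0,0,0,0]]]' 10
python3 -c "
from h import *
to(cell(.035,.035,.1),-.061)"
python3 -m inch '[[[1,0,0,0,0],[1,0,0,0,0],[0.4,0,0,0,0],[0.4,0,0,0,0],[0.4,0,0,0,0]]]' 10
python3 -m inch '[[[0.4,0,0,0,0],[0.4,0,0,0,0]]]' 10
python3 -c "
from h import *
to(cell(.035,.035,.058),-.061)"
```

```text
time: 15.37
position: [0.5979, -0.1644, 0.104]
tool_rot: [0.536, 0.436, -0.51, 0.513]
ft_force: [1.0, 0.8, -0.6]
grip_width: 0.0006
d_cm [ 0.31 -0.52 -0.69] q6 -0.34 head -0.094 turn -0.033
time: 15.78
position: [0.6019, -0.1688, 0.0686]
tool_rot: [0.536, 0.435, -0.511, 0.512]
ft_force: [-17.5, 2.8, 61.1]
grip_width: 0.0003
time: 15.95
position: [0.6018, -0.1687, 0.0692]
tool_rot: [0.534, 0.436, -0.511, 0.514]
ft_force: [-11.5, -0.0, 29.4]
grip_width: 0.0008
d_cm [ 0.96 -1.02 -1.12] q6 -0.34 head -0.092 turn -0.031
```

```bash
python3 -m inch '[[[-2,-0.5,0,0,0],[-1.4,-0.7,1.8,0,0],[0,-0.2,1.9,0,0],[0,0,1.7,0,0],[0,0,0,0,0]]]' 10
python3 -c "
from h import *
to(cell(.035,-.035,.1),-.061)
o,p,R=tool();print(R[:,0].round(3))"
```

```text
time: 16.37
position: [0.5842, -0.2169, 0.108]
tool_rot: [0.534, 0.434, -0.506, 0.52]
ft_force: [0.1, -0.4, 0.1]
grip_width: 0.0004
d_cm [0.92 0.51 0.92] q6 -0.45 head -0.083 turn -0.022
[ 0.11  -0.064 -0.992]
```

```bash
python3 -m inch '[[[1.2,0.1,0.4,0,0],[1,0,0.3,0,0],[0.6,0,0,0,0],[0.4,0,0,0,0],[0.3,0,0,0,0]]]' 10
python3 -m inch '[[[0.3,0,0,0,0],[0.3,0,0,0,0]]]' 10
python3 -m inch '[[[0.3,0,0,0,0],[0.3,0,0,0,0]]]' 10
python3 -c "
from h import *
to(cell(.035,-.035,.058),-.061)"
```

```text
time: 16.78
position: [0.5878, -0.2223, 0.067]
tool_rot: [0.533, 0.437, -0.506, 0.519]
ft_force: [0.4, -0.1, 1.1]
grip_width: 0.0003
time: 16.95
position: [0.5894, -0.2222, 0.063]
tool_rot: [0.532, 0.437, -0.506, 0.52]
ft_force: [-13.2, 2.7, 40.9]
grip_width: 0.0006
time: 17.12
position: [0.5894, -0.2222, 0.0633]
tool_rot: [0.531, 0.438, -0.506, 0.521]
ft_force: [-7.7, 1.3, 20.7]
grip_width: 0.0005
d_cm [ 0.55 -0.01  0.46] q6 -0.46 head -0.075 turn -0.014
```

Tin, stopping firmly at a tip height of 52 mm. Next cell is (+35, −105).

```bash
python3 -m inch '[[[-2,0,0,0,0],[-1.4,-0.3,2,0,0],[0,-0.2,2.2,0,0],[0,0,2,0,0],[0,0,0,0,0]]]' 10
python3 -c "
from h import *
to(cell(.035,-.105,.1),-.061)
o,p,R=tool();print(R[:,0].round(3))"
```

```text
time: 17.53
position: [0.5763, -0.2793, 0.1027]
tool_rot: [0.529, 0.439, -0.504, 0.523]
ft_force: [0.8, -0.4, 0.1]
grip_width: 0.0005
d_cm [0.47 0.97 1.67] q6 -0.57 head -0.068 turn -0.007
[ 0.107 -0.062 -0.992]
```

```bash
python3 -m inch '[[[1,0.4,0.9,0,0],[1,0.3,0.7,0,0],[0.6,0,0,0,0],[0.4,0,0,0,0],[0.3,0,0,0,0]]]' 10
python3 -m inch '[[[0.3,0,0,0,0],[0.3,0,0,0,0]]]' 10
python3 -m inch '[[[0.3,0,0,0,0],[0.3,0,0,0,0]]]' 10
python3 -c "
from h import *
to(cell(.035,-.105,.058),-.061)"
```

```text
time: 17.95
position: [0.5862, -0.2964, 0.0665]
tool_rot: [0.529, 0.441, -0.504, 0.522]
ft_force: [-0.1, -0.3, 1.2]
grip_width: 0.0004
time: 18.12
position: [0.5863, -0.2949, 0.0582]
tool_rot: [0.529, 0.443, -0.503, 0.521]
ft_force: [-1.1, 0.8, 0.5]
grip_width: 0.0004
time: 18.28
position: [0.5868, -0.2941, 0.0512]
tool_rot: [0.529, 0.443, -0.503, 0.521]
ft_force: [0.4, 0.2, 0.1]
grip_width: 0.0001
d_cm [-0.67 -0.07  0.32] q6 -0.59 head -0.066 turn -0.005
```

```bash
python3 -m inch '[[[0,0,0.8,0,0],[0,0,0.8,0,0],[0,0,0.6,0,0],[0,0,0.6,0,0]]]' 10
python3 -m inch '[[[0.1,0,0.6,0,0],[0.1,0,0.6,0,0]]]' 10
python3 -c "
from h import *
o,p,R=tool();print(R[:,0].round(3))"
```

```text
time: 18.62
position: [0.5841, -0.3171, 0.0513]
tool_rot: [0.531, 0.447, -0.502, 0.516]
ft_force: [9.6, 26.3, 6.5]
grip_width: 0.0005
time: 18.78
position: [0.5843, -0.3169, 0.0515]
tool_rot: [0.539, 0.452, -0.498, 0.508]
ft_force: [2.9, 17.7, 10.6]
grip_width: 0.0005
[ 0.097 -0.019 -0.995]
```

```bash
python3 -m inch '[[[0.1,0,0.6,0,0],[0,0,-1,0,0],[0,0,-1,0,0],[-2.5,0,0,0,0],[-2.5,0,0,0,0],[0,0,0,0,0]]]' 10
python3 -c "
from h import *
o,p,R=tool();print(R[:,0].round(3)); to(cell(-.115,-.07,.1),-.061)"
```

```text
time: 19.28
position: [0.581, -0.2957, 0.1029]
tool_rot: [0.541, 0.454, -0.496, 0.505]
ft_force: [0.1, -0.5, -0.3]
grip_width: 0.0006
[ 0.096 -0.009 -0.995]
d_cm [ -1.12 -14.59  -3.15] q6 -0.63 head -0.078 turn -0.017
```

```bash
python3 -m inch '[[[-0.3,-2.9,-0.6,0,0],[-0.2,-2.9,-0.6,0,0],[-0.2,-2.9,-0.6,0,0],[-0.2,-2.9,-0.6,0,0],[-0.2,-2.9,-0.6,0,0],[0,0,0,0,0]]]' 10
python3 -c "
from h import *
o,p,R=tool();print(R[:,0].round(3)); to(cell(-.115,-.07,.05),-.061)"
```

```text
time: 19.78
position: [0.4359, -0.2566, 0.0999]
tool_rot: [0.54, 0.45, -0.496, 0.51]
ft_force: [-1.0, 0.1, 0.6]
grip_width: 0.0006
[ 0.104 -0.02  -0.994]
d_cm [ 4.97 -0.38 -0.45] q6 -0.80 head -0.075 turn -0.014
```

```bash
python3 -m inch '[[[2,-0.3,0,0,0],[2,-0.3,0,0,0],[0.8,0,0,0,0],[0,0.7,0,0,0],[0,0.7,0,0,0],[0,0.7,0,0,0]]]' 10
python3 -m inch '[[[0.1,0.7,0,0,0],[0.1,0.7,0,0,0]]]' 10
python3 -c "
from h import *
o,p,R=tool();print(R[:,0].round(3),p)"
python3 -m inch '[[[0.1,0.7,0,0,0],[0.1,0.7,0,0,0]]]' 10
python3 -c "
from h import *
o,p,R=tool();print(R[:,0].round(3),p)"
```

```text
time: 20.28
position: [0.4557, -0.2618, 0.0529]
tool_rot: [0.541, 0.447, -0.498, 0.51]
ft_force: [0.5, 0.1, 0.2]
grip_width: 0.0007
time: 20.45
position: [0.4695, -0.2632, 0.0535]
tool_rot: [0.538, 0.45, -0.498, 0.51]
ft_force: [-35.7, -16.3, 18.3]
grip_width: 0.0008
[ 0.1   -0.024 -0.995] [ 0.46946764 -0.26316387  0.05346621]
time: 20.62
position: [0.4696, -0.2628, 0.0535]
tool_rot: [0.528, 0.463, -0.501, 0.506]
ft_force: [-26.6, -11.9, 12.9]
grip_width: 0.0006
[ 0.069 -0.017 -0.997] [ 0.46956376 -0.26281218  0.05352156]
```

```bash
python3 -m inch '[[[0.1,0.7,0,0,0],[0.1,0.7,0,0,0],[0.1,0.7,0,0,0]]]' 10
python3 -c "
from h import *
o,p,R=tool();print(R[:,0].round(3),p)"
python3 -m inch '[[[0.1,0.4,0,0,0]]]' 10
python3 -c "
from h import *
o,p,R=tool();print(R[:,0].round(3),p)"
```

```text
time: 20.87
position: [0.4692, -0.2627, 0.0537]
tool_rot: [0.516, 0.481, -0.507, 0.496]
ft_force: [-24.0, -9.2, 15.0]
grip_width: 0.0007
[ 0.024 -0.007 -1.   ] [ 0.46924903 -0.26273816  0.05374222]
time: 20.95
position: [0.4688, -0.2629, 0.0539]
tool_rot: [0.513, 0.484, -0.508, 0.494]
ft_force: [-8.5, -3.1, 8.2]
grip_width: 0.0009
[ 0.014 -0.005 -1.   ] [ 0.46877147 -0.26290967  0.05390991]
```

```bash
python3 -m inch '[[[0,-1,0,0,0],[0,-0.5,0,0,0],[-2.5,0,0,0,0],[-2,0,0,0,0],[0,0,0,0,0]]]' 10
python3 -c "
from h import *
o,p,R=tool();print(R[:,0].round(3),p);to(cell(-.035,-.105,.1),-.061)"
```

```text
time: 21.37
position: [0.4553, -0.2635, 0.1023]
tool_rot: [0.513, 0.483, -0.509, 0.495]
ft_force: [1.1, 0.7, 0.3]
grip_width: 0.0003
[ 0.016 -0.009 -1.   ] [ 0.4552538  -0.26353219  0.10231426]
d_cm [0.35 6.13 2.65] q6 -0.70 head -0.043 turn 0.018
```

```bash
python3 -m inch '[[[0,2,0.9,0,0],[0,2,0.9,0,0],[0,1.8,0.7,0,0],[1,0,0,0,0],[1,0,0,0,0],[0.6,0,0,0,0],[0.4,0,0,0,0]]]' 10
python3 -m inch '[[[0.3,0,0,0,0],[0.3,0,0,0,0]]]' 10
python3 -c "
from h import *
to(cell(-.035,-.105,.058),-.061)"
python3 -m inch '[[[0.3,0,0,0,0]]]' 10
```

```text
time: 21.95
position: [0.5181, -0.2906, 0.0727]
tool_rot: [0.512, 0.481, -0.508, 0.499]
ft_force: [0.3, -0.5, 0.7]
grip_width: 0.0005
time: 22.12
position: [0.5157, -0.2887, 0.0641]
tool_rot: [0.512, 0.483, -0.508, 0.497]
ft_force: [-0.4, 0.1, 6.8]
grip_width: -0.0
d_cm [ 0.62 -0.03  0.39] q6 -0.67 head -0.041 turn 0.020
time: 22.2
position: [0.5159, -0.2889, 0.0633]
tool_rot: [0.512, 0.482, -0.508, 0.497]
ft_force: [-5.4, 4.4, 42.2]
grip_width: 0.0005
```

Tin here. That makes four tins, so the empty cells are (+35,−105), (−35,−35), (−35,+35) and (−35,+105). Next I'll go for the bottles, re-locating them from the top camera on the way.

```bash
python3 -m inch '[[[-2,0,0,0,0.3],[-3.5,0,0,0,0.6],[-3.5,0,0,0,0.6],[-3.5,0,0,0,0.6],[-1.5,0,0,0,0.6],[0,0.41,-3.8,0,0.6],[0,0.41,-3.8,0,0.6],[0,0.41,-3.8,0,0.6]]]' 20
python3 -m inch '[[[0,0.41,-3.8,0,0.6],[0,0.41,-3.8,0,0.6],[0,0.41,-3.8,0,0.6],[0,0.41,-3.8,0,0.6],[0,0.41,-3.8,0,0.6],[0,0,0,0,0.6]]]' 20
cat >> h.py <<'E'
def bottles():
    """cap centres (top cam, z=.122) in the bench area left of the pipe"""
    im=camera("top"); ci=camera_info("top")
    for c,s in caps(im):
        P=bp([c],.122,ci)[0]
        if .38<P[0]<.72 and .09<P[1]<.5 and 140<s[4]<500: print("cap",c.round(1),s[4],P[:2].round(4))
    return im
E
python3 - <<'E'
from h import *
im=bottles(); o,p,R=tool(); print(R[:,0].round(3)); to([.590,.210,.2],-.061)
E
```

```text
time: 22.87
position: [0.528, -0.1789, 0.2096]
tool_rot: [0.516, 0.478, -0.512, 0.494]
ft_force: [0.4, 0.1, -0.1]
grip_width: 0.0456
time: 23.37
position: [0.5552, 0.0237, 0.2075]
tool_rot: [0.516, 0.479, -0.511, 0.493]
ft_force: [0.3, -0.8, -0.2]
grip_width: 0.0522
cap [259.8 249.6] 217 [0.5883 0.2119]
cap [189.9 271.2] 220 [0.5493 0.3335]
cap [244. 325.] 241 [0.4569 0.2364]
cap [177.7 328.5] 218 [0.45   0.3508]
[ 0.018 -0.012 -1.   ]
d_cm [  0.57   2.45 -19.05] q6 -0.10 head -0.056 turn 0.005
```

Bottle B has been knocked to about (0.549, 0.334); the others haven't moved. Going to A.

```bash
python3 -m inch '[[[0,0.5,-3.6,0,0.7],[0,0.5,-3.6,0,0.7],[0,0.5,-3.6,0,0.7],[0,0.5,-3.6,0,0.7],[0,0.3,-2.8,0,0.7],[0,0,0,0,0.7],[0,0,0,0,0.7]]]' 20
python3 -c "
from h import *
o,p,R=tool();print(R[:,0].round(3),p);to([.590,.211,.1],-.061)"
```

```text
time: 24.0
position: [0.5878, 0.1893, 0.2032]
tool_rot: [-0.515, -0.476, 0.516, -0.491]
ft_force: [0.1, -0.5, -0.6]
grip_width: 0.0605
[ 0.014 -0.017 -1.   ] [0.58780958 0.18933832 0.20322663]
d_cm [10.29 -0.08 -2.34] q6 0.21 head -0.064 turn -0.003
```

```bash
python3 -m inch '[[[0,0,-1.2,0,0.7],[0,0,-1,0,0.7],[0,0,0,0,0.7],[3,0,0,0,0.7],[2.5,0,0,0,0.7],[1,0,0,0,0.7],[0,0,0,0,0.7]]]' 20
python3 -c "
from h import *
o,p,R=tool();print(R[:,0].round(3),p);to([.590,.211,.099],-.061); ci=camera_info('wrist'); cv2.imwrite('pics/w3.png',camera('wrist')[:,:,::-1]); print(proj([(.590,.211,.122)],ci))"
```

```text
time: 24.58
position: [0.592, 0.2044, 0.1378]
tool_rot: [-0.518, -0.473, 0.518, -0.491]
ft_force: [-1.2, -0.2, 0.8]
grip_width: 0.0606
[ 0.017 -0.019 -1.   ] [0.59200262 0.20442968 0.13781952]
d_cm [ 3.86 -0.32 -0.71] q6 0.25 head -0.072 turn -0.011
[[313.11069609 287.1766791 ]]
```

View pics/w3.png

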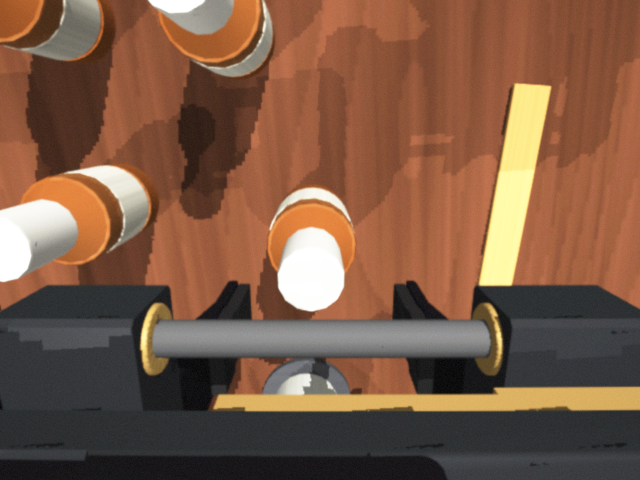

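The cap top is at (311,282) against a predicted (313,287), so it agrees to about 2 mm.

```bash
python3 -m inch '[[[0.5,-0.2,-0.7,0,0.7],[1.5,-0.1,-0.5,0,0.7],[1.3,0,0,0,0.7],[0.7,0,0,0,0.7],[0,0,0,0,0.3],[0,0,0,0,0],[0,0,0,0,0],[0,0,0,0,0]]]' 20
python3 -m inch '[[[0,0,0,0,0],[0,0,0,0,0],[0,0,0,0,0]]]' 20
python3 -c "
from h import *
o,p,R=tool();print(R[:,0].round(3),p);to([.590,.213,.099],-.061)"
```

```text
time: 25.3
position: [0.5964, 0.2181, 0.105]
tool_rot: [0.523, 0.469, -0.514, 0.493]
ft_force: [-1.0, 0.0, 0.7]
grip_width: 0.0419
time: 25.55
position: [0.5965, 0.2181, 0.1065]
tool_rot: [0.523, 0.469, -0.513, 0.493]
ft_force: [0.3, 0.1, -2.5]
grip_width: 0.0298
[ 0.033 -0.015 -0.999] [0.59649714 0.2181311  0.10648009]
d_cm [ 0.73 -0.63  0.55] q6 0.28 head -0.075 turn -0.014
```

```bash
python3 -m inch '[[[-1,0,0,0,0],[-2.5,0,0,0,0],[-3,0,0,0,0],[-3,0,0,0,0],[-3,0,0,0,0],[-2,0,0,0,0],[0,0,0,0,0]]]' 30
python3 -m inch '[[[0,0.1,2,0,0],[0,0.2,3.5,0,0],[0,0.2,3.5,0,0],[0,0.2,3.5,0,0],[0,0.2,3.5,0,0],[0,0.2,3.5,0,0],[0,0.2,3.5,0,0],[0,0.2,3.5,0,0]]]' 30
python3 -m inch '[[[0,0.2,3.5,0,0],[0,0.2,3.5,0,0],[0,0.2,3.5,0,0],[0,0.2,3.5,0,0],[0,0.2,3.5,0,0],[0,0,2,0,0],[0,0,0,0,0],[0,0,0,0,0]]]' 30
python3 -c "
from h import *
o,p,R=tool();print(R[:,0].round(3),p);to([.583,-.291,.25],-.061)"
```

```text
time: 26.13
position: [0.5893, 0.2196, 0.2567]
tool_rot: [0.521, 0.47, -0.516, 0.491]
ft_force: [1.6, 1.0, -1.4]
grip_width: 0.0294
time: 26.8
position: [0.5807, -0.0463, 0.2555]
tool_rot: [0.518, 0.477, -0.512, 0.492]
ft_force: [0.3, 0.5, -2.7]
grip_width: 0.0298
time: 27.47
position: [0.5704, -0.2589, 0.2461]
tool_rot: [0.518, 0.478, -0.517, 0.485]
ft_force: [-0.6, -0.9, -1.9]
grip_width: 0.0292
[ 0.007 -0.006 -1.   ] [ 0.57039049 -0.25885735  0.24607861]
d_cm [-0.36  1.49  3.12] q6 -0.53 head -0.073 turn -0.012
```

```bash
python3 -m inch '[[[0,0.8,1.6,0,0],[0,0.7,1.4,0,0],[0,0,0,0,0],[1.5,0,0,0,0],[2,0,0,0,0],[1.5,0,0,0,0],[0,0,0,0,0]]]' 30
python3 -c "
from h import *
o,p,R=tool();print(R[:,0].round(3),p);to([.585,-.292,.112],-.061); ci=camera_info('side'); cv2.imwrite('pics/s3.png',camera('side')[80:320,250:570,::-1].repeat(2,0).repeat(2,1))"
```

```text
time: 28.05
position: [0.5809, -0.2787, 0.1906]
tool_rot: [0.517, 0.484, -0.516, 0.482]
ft_force: [-0.7, 1.0, -2.2]
grip_width: 0.0294
[-0.001  0.005 -1.   ] [ 0.58086305 -0.27872433  0.19064823]
d_cm [7.86 0.51 1.33] q6 -0.56 head -0.067 turn -0.006
```

View pics/s3.png

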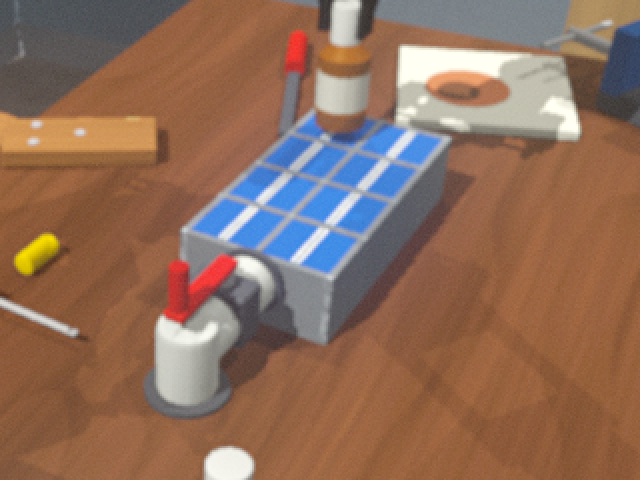

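The bottle hangs upright over the far +x cell, and the red handle lies along the pipe. I'll centre the bottle and lower it.

```bash
python3 -m inch '[[[0,0.4,0.8,0,0],[0,0.2,0.6,0,0],[0,0,0,0,0]]]' 30
python3 -c "
from h import *
to([.585,-.292,.112],-.061)"
python3 -m inch '[[[1,0,0,0,0],[1.2,0,0,0,0],[1.2,0,0,0,0],[0.8,0,0,0,0],[0.5,0,0,0,0]]]' 30
python3 -c "
from h import *
to([.585,-.292,.112],-.061)"
```

```text
time: 28.35
position: [0.5878, -0.2915, 0.1939]
tool_rot: [0.517, 0.484, -0.514, 0.484]
ft_force: [1.2, -0.6, -2.1]
grip_width: 0.0297
d_cm [ 8.19 -0.29  0.1 ] q6 -0.57 head -0.063 turn -0.002
time: 28.77
position: [0.5903, -0.2939, 0.148]
tool_rot: [0.518, 0.481, -0.514, 0.487]
ft_force: [0.4, 0.0, -1.0]
grip_width: 0.0293
d_cm [ 3.59 -0.58 -0.16] q6 -0.57 head -0.064 turn -0.003
```

```bash
python3 -m inch '[[[0.8,-0.4,-0.1,0,0],[0.8,-0.2,0,0,0],[0.5,0,0,0,0],[0.4,0,0,0,0]]]' 30
python3 -m inch '[[[0.3,0,0,0,0],[0.3,0,0,0,0]]]' 30
python3 -c "
from h import *
to([.585,-.292,.112],-.061)"
```

```text
time: 29.1
position: [0.5845, -0.2924, 0.1194]
tool_rot: [0.518, 0.48, -0.514, 0.487]
ft_force: [0.1, -0.6, -1.2]
grip_width: 0.0292
time: 29.27
position: [0.5845, -0.2925, 0.1125]
tool_rot: [0.518, 0.481, -0.514, 0.486]
ft_force: [0.9, 0.1, -2.2]
grip_width: 0.0292
d_cm [ 0.05  0.04 -0.05] q6 -0.58 head -0.065 turn -0.004
```

```bash
python3 -m inch '[[[0.3,0,0,0,0],[0.2,0,0,0,0]]]' 30
python3 -m inch '[[[0,0,0,0,0.4],[0,0,0,0,0.4],[0,0,0,0,0.5],[0,0,0,0,0.5],[0,0,0,0,0.5]]]' 20
python3 -m inch '[[[-1.5,0,0,0,0.5],[-3,0,0,0,0.5],[-3.5,0,0,0,0.5],[-3,0,0,0,0.5],[0,0,-3.8,0,0.6],[0,0,-3.8,0,0.6],[0,0,-3.8,0,0.6],[0,0,-3.8,0,0.6]]]' 20
python3 - <<'E'
from h import *
im=camera("top"); bottles(); cv2.imwrite("pics/t4.png",im[150:400,130:580,::-1])
o,p,R=tool();print(R[:,0].round(3),p);to([.5505,.333,.2],-.061)
E
```

```text
time: 29.43
position: [0.5845, -0.2926, 0.111]
tool_rot: [0.518, 0.481, -0.514, 0.487]
ft_force: [-3.4, 1.9, 11.8]
grip_width: 0.0293
time: 29.85
position: [0.5858, -0.2936, 0.1137]
tool_rot: [0.518, 0.479, -0.514, 0.488]
ft_force: [0.3, -0.5, 1.1]
grip_width: 0.0421
time: 30.52
position: [0.5964, -0.1478, 0.2268]
tool_rot: [0.521, 0.473, -0.517, 0.487]
ft_force: [0.0, 0.8, -0.1]
grip_width: 0.0516
cap [189.7 271.2] 213 [0.5494 0.3339]
cap [244.1 324.9] 233 [0.4572 0.2363]
cap [177.7 328.5] 218 [0.45   0.3508]
[ 0.015 -0.006 -1.   ] [ 0.59577344 -0.1427039   0.22641645]
d_cm [  2.27  -7.91 -47.15] q6 -0.35 head -0.071 turn -0.010
```

View pics/t4.png

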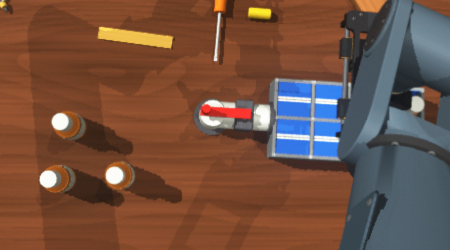

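The top view shows the handle along the pipe and three bottles left, at crop (69,123), (59,179) and (120,175). The arm hides the placed one. Next is C.

```bash
python3 -m inch '[[[0,-1.5,-3.3,0,0.7],[0,-1.5,-3.3,0,0.7],[0,-1.5,-3.3,0,0.7],[0,-1.5,-3.3,0,0.7],[0,-1.5,-3.3,0,0.7],[0,-1.5,-3.3,0,0.7],[0,-1.5,-3.3,0,0.7],[0,-1.5,-3.3,0,0.7]]]' 20
python3 -m inch '[[[0,-1.5,-3.3,0,0.7],[0,-1.5,-3.3,0,0.7],[0,-0.8,-2,0,0.7],[0,0,0,0,0.7],[0,0,0,0,0.7]]]' 20
python3 -c "
from h import *
o,p,R=tool();print(R[:,0].round(3),p);to([.459,.236,.1],-.061)"
```

```text
time: 31.28
position: [0.4984, 0.1285, 0.2208]
tool_rot: [0.523, 0.469, -0.516, 0.49]
ft_force: [0.7, 0.8, 0.2]
grip_width: 0.0611
time: 31.7
position: [0.4643, 0.2247, 0.2184]
tool_rot: [0.521, 0.471, -0.514, 0.491]
ft_force: [-0.1, -1.0, -0.2]
grip_width: 0.0608
[ 0.027 -0.014 -1.   ] [0.46427166 0.22472318 0.21835567]
d_cm [11.8  -0.93 -1.23] q6 0.33 head -0.073 turn -0.012
```

```bash
python3 -m inch '[[[0,-0.6,-0.7,0,0.7],[0,-0.5,-0.6,0,0.7],[2.5,0,0,0,0.7],[3,0,0,0,0.7],[2,0,0,0,0.7],[1,0,0,0,0.7],[0,0,0,0,0.7]]]' 20
python3 -c "
from h import *
o,p,R=tool();print(R[:,0].round(3),p);to([.459,.236,.1],-.061)"
```

```text
time: 32.28
position: [0.462, 0.2337, 0.132]
tool_rot: [0.526, 0.467, -0.514, 0.491]
ft_force: [-1.3, -0.2, -0.3]
grip_width: 0.0608
[ 0.035 -0.014 -0.999] [0.46199824 0.23368429 0.13200495]
d_cm [ 3.18 -0.43 -0.24] q6 0.37 head -0.083 turn -0.022
```

```bash
python3 -m inch '[[[1.4,-0.3,-0.2,0,0.7],[1.4,-0.3,-0.1,0,0.7],[0.6,0,0,0,0.5],[0,0,0,0,0.2],[0,0,0,0,0],[0,0,0,0,0],[0,0,0,0,0],[0,0,0,0,0]]]' 20
python3 -m inch '[[[0,0,0,0,0],[0,0,0,0,0],[0,0,0,0,0]]]' 30
python3 -c "
from h import *
o,p,R=tool();print(R[:,0].round(3),p);to([.459,.236,.1],-.061)"
```

```text
time: 32.95
position: [0.4622, 0.2341, 0.1006]
tool_rot: [0.53, 0.463, -0.514, 0.49]
ft_force: [0.3, -0.1, -2.2]
grip_width: 0.0291
time: 33.2
position: [0.4629, 0.2343, 0.1017]
tool_rot: [0.531, 0.463, -0.513, 0.49]
ft_force: [0.2, 0.9, -1.5]
grip_width: 0.0291
[ 0.044 -0.012 -0.999] [0.46286799 0.23431718 0.10168652]
d_cm [ 0.15 -0.41 -0.13] q6 0.39 head -0.090 turn -0.029
```

```bash
python3 -m inch '[[[-1,0,0,0,0],[-2.5,0,0,0,0],[-3,0,0,0,0],[-3,0,0,0,0],[-3,0,0,0,0],[-2.5,0,0,0,0],[0,0,0,0,0]]]' 30
python3 -m inch '[[[0,0.4,2,0,0],[0,0.8,3.5,0,0],[0,0.8,3.5,0,0],[0,0.8,3.5,0,0],[0,0.8,3.5,0,0],[0,0.8,3.5,0,0],[0,0.8,3.5,0,0],[0,0.8,3.5,0,0]]]' 30
python3 -m inch '[[[0,0.8,3.5,0,0],[0,0.8,3.5,0,0],[0,0.8,3.5,0,0],[0,0.7,3,0,0],[0,0,0,0,0],[0,0,0,0,0]]]' 30
python3 -c "
from h import *
o,p,R=tool();print(R[:,0].round(3),p);to(cell(-.035,-.035,.25),-.061)"
```

```text
time: 33.78
position: [0.4539, 0.236, 0.2594]
tool_rot: [0.528, 0.464, -0.515, 0.489]
ft_force: [1.0, -0.1, -1.9]
grip_width: 0.0297
time: 34.45
position: [0.4872, -0.0353, 0.2645]
tool_rot: [0.527, 0.47, -0.51, 0.492]
ft_force: [0.8, 0.3, -2.3]
grip_width: 0.0292
time: 34.95
position: [0.5053, -0.1863, 0.2625]
tool_rot: [0.528, 0.468, -0.513, 0.489]
ft_force: [-0.3, -0.9, -2.1]
grip_width: 0.0292
[ 0.034 -0.008 -0.999] [ 0.50525037 -0.18628114  0.26247584]
d_cm [1.33 1.69 3.51] q6 -0.49 head -0.084 turn -0.023
```

```bash
python3 -m inch '[[[0,0.5,1.8,0,0],[0,0.4,1.6,0,0],[0,0,0,0,0],[2,0,0,0,0],[2.5,0,0,0,0],[2,0,0,0,0],[0,0,0,0,0]]]' 30
python3 -c "
from h import *
o,p,R=tool();print(R[:,0].round(3),p);to([.518,-.224,.107],-.061)"
```

```text
time: 35.53
position: [0.512, -0.2168, 0.1953]
tool_rot: [0.527, 0.471, -0.512, 0.488]
ft_force: [0.1, 0.9, -2.2]
grip_width: 0.0291
[ 0.032 -0.003 -0.999] [ 0.51202882 -0.21684183  0.19528632]
d_cm [8.85 0.37 0.66] q6 -0.54 head -0.082 turn -0.021
```

```bash
python3 -m inch '[[[0.5,0.1,0.5,0,0],[1,0,0.3,0,0],[1.2,0,0,0,0],[1,0,0,0,0],[0.6,0,0,0,0],[0.3,0,0,0,0]]]' 30
python3 -c "
from h import *
to([.518,-.224,.107],-.061)"
```

```text
time: 36.03
position: [0.5168, -0.2248, 0.1504]
tool_rot: [0.527, 0.469, -0.511, 0.491]
ft_force: [-0.4, -0.4, -0.3]
grip_width: 0.0292
d_cm [ 4.34 -0.06 -0.1 ] q6 -0.55 head -0.078 turn -0.017
```

```bash
python3 -m inch '[[[0.5,0,0,0,0],[0.5,0,0,0,0]]]' 30
python3 -m inch '[[[1,-0.1,0,0,0],[0.9,0,0,0,0],[0.5,0,0,0,0],[0.3,0,0,0,0]]]' 30
python3 -c "
from h import *
to([.518,-.224,.107],-.061)"
```

```text
time: 36.2
position: [0.5179, -0.2253, 0.1405]
tool_rot: [0.528, 0.468, -0.511, 0.492]
ft_force: [-0.2, -0.2, -1.8]
grip_width: 0.0292
time: 36.53
position: [0.518, -0.2255, 0.1108]
tool_rot: [0.528, 0.468, -0.511, 0.492]
ft_force: [-0.4, 0.3, -0.8]
grip_width: 0.0295
d_cm [ 0.38 -0.02 -0.15] q6 -0.56 head -0.078 turn -0.017
```

```bash
python3 -m inch '[[[0.3,0,0,0,0],[0.3,0,0,0,0],[0.2,0,0,0,0]]]' 30
python3 -m inch '[[[0,0,0,0,0.4],[0,0,0,0,0.4],[0,0,0,0,0.5],[0,0,0,0,0.5],[0,0,0,0,0.5]]]' 20
python3 -m inch '[[[-1.5,0,0,0,0.5],[-3,0,0,0,0.5],[-3.5,0,0,0,0.5],[-3,0,0,0,0.5],[0,0,-3.8,0,0.6],[0,0,-3.8,0,0.6],[0,0,-3.8,0,0.6],[0,0,-3.8,0,0.6]]]' 20
python3 -m inch '[[[0,0,-3.8,0,0.6],[0,0,-3.8,0,0.6],[0,0,-3.8,0,0.7],[0,0,-3.8,0,0.7],[0,0,0,0,0.7]]]' 20
python3 - <<'E'
from h import *
im=bottles(); cv2.imwrite("pics/t5.png",im[150:400,130:580,::-1])
o,p,R=tool();print(R[:,0].round(3),p);to([.552,.333,.1],-.061)
E
```

```text
time: 36.78
position: [0.5195, -0.2266, 0.1048]
tool_rot: [0.527, 0.467, -0.51, 0.493]
ft_force: [-4.8, 3.5, 23.8]
grip_width: 0.0295
time: 37.2
position: [0.521, -0.2277, 0.1066]
tool_rot: [0.528, 0.466, -0.51, 0.494]
ft_force: [-0.2, 0.1, -0.3]
grip_width: 0.0422
time: 37.87
position: [0.5305, -0.0795, 0.2191]
tool_rot: [0.531, 0.46, -0.513, 0.492]
ft_force: [0.4, -0.2, -0.2]
grip_width: 0.0515
time: 38.28
position: [0.5438, 0.0846, 0.2174]
tool_rot: [0.532, 0.462, -0.511, 0.493]
ft_force: [0.1, -0.7, 0.1]
grip_width: 0.0596
cap [189.7 271.2] 213 [0.5494 0.3339]
cap [177.9 328.5] 224 [0.4501 0.3504]
[ 0.05  -0.015 -0.999] [0.54363683 0.08218632 0.21729633]
d_cm [ 11.38  -1.99 -25.18] q6 0.05 head -0.089 turn -0.028
```

View pics/t5.png

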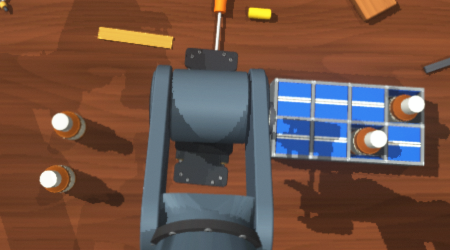

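The top view shows two bottles standing in the crate, at crop (406,104) and (372,139). Two remain on the bench. Next is B.

```bash
python3 -m inch '[[[0,-0.3,-3.7,0,0.7],[0,-0.3,-3.7,0,0.7],[0,-0.3,-3.7,0,0.7],[0,-0.3,-3.7,0,0.7],[0,-0.3,-3.7,0,0.7],[0,-0.3,-3.7,0,0.7],[0,0,-1.5,0,0.7],[0,0,0,0,0.7]]]' 20
python3 -m inch '[[[2,0,0,0,0.7],[3,0,0,0,0.7],[2,0,0,0,0.7],[0,0,0,0,0.7]]]' 20
python3 -c "
from h import *
o,p,R=tool();print(R[:,0].round(3),p);to([.552,.334,.1],-.061)"
```

```text
time: 39.0
position: [0.5515, 0.3196, 0.2108]
tool_rot: [0.532, 0.457, -0.516, 0.492]
ft_force: [0.0, -0.6, -0.4]
grip_width: 0.0611
time: 39.33
position: [0.5583, 0.3124, 0.1404]
tool_rot: [0.533, 0.455, -0.515, 0.493]
ft_force: [-0.2, -0.0, -0.3]
grip_width: 0.0607
[ 0.055 -0.023 -0.998] [0.55833052 0.31244236 0.14039319]
d_cm [ 3.95 -1.07 -2.15] q6 0.48 head -0.100 turn -0.039
```

```bash
python3 -m inch '[[[0,-0.6,-1,0,0.7],[0,-0.5,-1,0,0.7],[0.8,0,-0.2,0,0.7],[1.4,0,0,0,0.7],[1,0,0,0,0.7],[0.6,0,0,0,0.7],[0,0,0,0,0.7]]]' 20
python3 -c "
from h import *
o,p,R=tool();print(R[:,0].round(3),p);to([.552,.334,.1],-.061)"
```

```text
time: 39.92
position: [0.5548, 0.3334, 0.1045]
tool_rot: [0.536, 0.452, -0.514, 0.493]
ft_force: [-0.3, 0.4, -0.9]
grip_width: 0.0611
[ 0.061 -0.022 -0.998] [0.55478057 0.33339603 0.10450654]
d_cm [ 0.43 -0.31 -0.04] q6 0.53 head -0.105 turn -0.044
```

```bash
python3 -m inch '[[[0.3,-0.3,-0.1,0,0.5],[0,0,0,0,0.2],[0,0,0,0,0],[0,0,0,0,0],[0,0,0,0,0],[0,0,0,0,0],[0,0,0,0,0],[0,0,0,0,0]]]' 30
python3 -c "
from h import *
o,p,R=tool();print(R[:,0].round(3),p)"
python3 -m inch '[[[-1,0,0,0,0],[-2.5,0,0,0,0],[-3,0,0,0,0],[-3,0,0,0,0],[-3,0,0,0,0],[-2.5,0,0,0,0],[0,0,0,0,0]]]' 30
python3 -c "
from h import *
o,p,R=tool();print(R[:,0].round(3),p);to(cell(-.035,.035,.25),-.061)"
```

```text
time: 40.58
position: [0.552, 0.3353, 0.1028]
tool_rot: [0.537, 0.452, -0.514, 0.493]
ft_force: [-0.3, 0.3, -1.2]
grip_width: 0.0295
[ 0.063 -0.021 -0.998] [0.55200653 0.33529807 0.10280717]
time: 41.17
position: [0.5396, 0.337, 0.2567]
tool_rot: [0.533, 0.454, -0.518, 0.492]
ft_force: [2.7, 0.4, -1.1]
grip_width: 0.0294
[ 0.052 -0.026 -0.998] [0.5396438  0.33698716 0.25668607]
d_cm [ 1.87  3.52 48.86] q6 0.53 head -0.105 turn -0.044
```

```bash
python3 -m inch '[[[0,0.1,2,0,0],[0,0.3,3.7,0,0],[0,0.3,3.7,0,0],[0,0.3,3.7,0,0],[0,0.3,3.7,0,0],[0,0.3,3.7,0,0],[0,0.3,3.7,0,0],[0,0.3,3.7,0,0]]]' 30
python3 -m inch '[[[0,0.2,3.7,0,0],[0,0.2,3.7,0,0],[0,0.2,3.7,0,0],[0,0.2,3.7,0,0],[0,0.2,2.5,0,0],[0,0,0,0,0],[0,0,0,0,0]]]' 30
python3 -c "
from h import *
o,p,R=tool();print(R[:,0].round(3),p);to([.521,-.152,.19],-.061)"
```

```text
time: 41.83
position: [0.5289, 0.0556, 0.2597]
tool_rot: [0.531, 0.459, -0.513, 0.494]
ft_force: [-0.2, -0.2, -1.3]
grip_width: 0.0296
time: 42.42
position: [0.5163, -0.134, 0.2571]
tool_rot: [0.53, 0.459, -0.518, 0.49]
ft_force: [-1.4, 1.3, -3.1]
grip_width: 0.0294
[ 0.042 -0.021 -0.999] [ 0.51627518 -0.13397058  0.25709473]
d_cm [6.76 0.35 1.63] q6 -0.36 head -0.100 turn -0.039
```

```bash
python3 -m inch '[[[0,0.2,0.9,0,0],[0,0.1,0.7,0,0],[2,0,0,0,0],[2.5,0,0,0,0],[1.5,0,0,0,0],[0,0,0,0,0]]]' 30
python3 -c "
from h import *
o,p,R=tool();print(R[:,0].round(3),p);to([.521,-.152,.108],-.061)"
```

```text
time: 42.92
position: [0.5211, -0.1499, 0.1957]
tool_rot: [0.529, 0.46, -0.516, 0.492]
ft_force: [0.0, 0.3, -2.5]
grip_width: 0.0293
[ 0.044 -0.021 -0.999] [ 0.52108533 -0.14989448  0.19568077]
d_cm [ 8.76 -0.39  0.06] q6 -0.39 head -0.094 turn -0.033
```

```bash
python3 -m inch '[[[0.6,-0.2,0,0,0],[1.2,-0.1,0,0,0],[1.2,0,0,0,0],[1,0,0,0,0],[0.5,0,0,0,0],[0.4,0,0,0,0]]]' 30
python3 -m inch '[[[0.4,0,0,0,0],[0.4,0,0,0,0]]]' 30
python3 -c "
from h import *
to([.521,-.152,.108],-.061)"
```

```text
time: 43.42
position: [0.5234, -0.1491, 0.148]
tool_rot: [0.529, 0.459, -0.514, 0.496]
ft_force: [0.5, -0.2, -1.2]
grip_width: 0.0293
time: 43.58
position: [0.5243, -0.1492, 0.1401]
tool_rot: [0.529, 0.459, -0.513, 0.496]
ft_force: [0.1, -0.7, -0.8]
grip_width: 0.0295
d_cm [ 3.2  -0.48  0.24] q6 -0.40 head -0.086 turn -0.025
```

Empty as expected. Lowering it home.

```bash
python3 -m inch '[[[0.9,-0.3,0.1,0,0],[0.8,-0.2,0.1,0,0],[0.5,0,0,0,0],[0.4,0,0,0,0]]]' 30
python3 -m inch '[[[0.3,0,0,0,0],[0.3,0,0,0,0],[0.3,0,0,0,0]]]' 30
python3 -c "
from h import *
to([.521,-.152,.108],-.061)"
```

```text
time: 43.92
position: [0.5215, -0.152, 0.1133]
tool_rot: [0.529, 0.458, -0.513, 0.497]
ft_force: [-0.3, 0.7, -1.8]
grip_width: 0.0293
time: 44.17
position: [0.5246, -0.1534, 0.107]
tool_rot: [0.53, 0.456, -0.512, 0.499]
ft_force: [-5.8, 5.4, 36.0]
grip_width: 0.0295
d_cm [-0.12 -0.36 -0.11] q6 -0.41 head -0.086 turn -0.025
```

```bash
python3 -m inch '[[[0,0,0,0,0.4],[0,0,0,0,0.4],[0,0,0,0,0.5],[0,0,0,0,0.5],[0,0,0,0,0.5]]]' 20
python3 -m inch '[[[-1.5,0,0,0,0.5],[-3,0,0,0,0.5],[-3.5,0,0,0,0.5],[-3,0,0,0,0.5],[0,-0.7,-3.8,0,0.6],[0,-0.7,-3.8,0,0.6],[0,-0.7,-3.8,0,0.6],[0,-0.7,-3.8,0,0.6]]]' 20
python3 -m inch '[[[0,-1,-3.7,0,0.6],[0,-1,-3.7,0,0.6],[0,-1,-3.7,0,0.7],[0,-1,-3.7,0,0.7],[0,-1,-3.7,0,0.7],[0,-1,-3.7,0,0.7],[0,-0.6,-2,0,0.7],[0,0,0,0,0.7]]]' 20
python3 - <<'E'
from h import *
im=bottles()
o,p,R=tool();print(R[:,0].round(3),p);to([.4525,.350,.1],-.061)
E
```

```text
time: 44.58
position: [0.5276, -0.1548, 0.1097]
tool_rot: [0.53, 0.453, -0.511, 0.502]
ft_force: [0.1, -0.1, -0.3]
grip_width: 0.042
time: 45.25
position: [0.51, -0.002, 0.218]
tool_rot: [0.535, 0.447, -0.514, 0.5]
ft_force: [0.8, 0.0, 0.1]
grip_width: 0.0516
time: 45.92
position: [0.465, 0.2624, 0.205]
tool_rot: [0.535, 0.448, -0.512, 0.501]
ft_force: [-0.3, 0.1, -0.2]
grip_width: 0.0606
[ 0.075 -0.034 -0.997] [0.46507776 0.26095885 0.20493916]
d_cm [10.06 -2.92 -9.01] q6 0.47 head -0.097 turn -0.036
```

```bash
python3 -m inch '[[[0,-1,-3,0,0.7],[0,-1,-3,0,0.7],[0,-0.6,-2,0,0.7],[0,0,0,0,0.7],[2,0,0,0,0.7],[2.5,0,0,0,0.7],[1,0,0,0,0.7],[0,0,0,0,0.7]]]' 20
python3 -c "
from h import *
o,p,R=tool();print(R[:,0].round(3),p);to([.4525,.350,.1],-.061)
ci=camera_info('wrist'); cv2.imwrite('pics/w6.png',camera('wrist')[:,:,::-1]); print(proj([(.4525,.350,.122)],ci))"
```

```text
time: 46.63
position: [0.4563, 0.3342, 0.1447]
tool_rot: [0.536, 0.444, -0.514, 0.501]
ft_force: [0.2, -0.5, 1.3]
grip_width: 0.0611
[ 0.078 -0.039 -0.996] [0.45627557 0.33417998 0.14471736]
d_cm [ 4.36 -0.9  -1.67] q6 0.64 head -0.104 turn -0.043
[[303.26721931 262.68648553]]
```

View pics/w6.png

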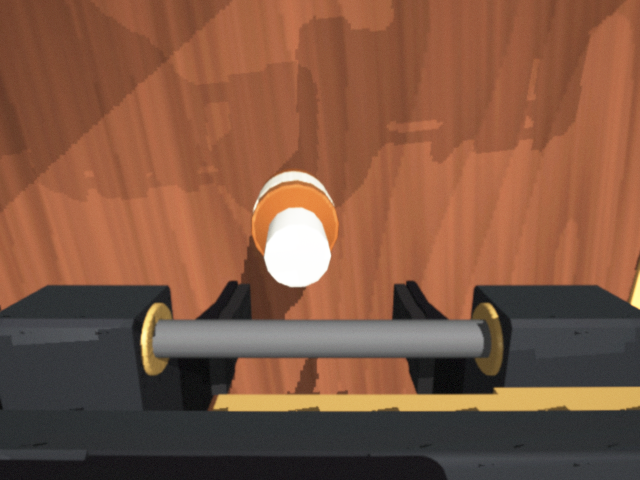

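The cap is centred at (298,256), so D is at about (0.4505, 0.353).

```bash
python3 -m inch '[[[0,-0.6,-1,0,0.7],[0,-0.5,-0.9,0,0.7],[1,0,0,0,0.7],[1.5,0,0,0,0.7],[1,0,0,0,0.7],[0.5,0,0,0,0.7],[0,0,0,0,0.7]]]' 20
python3 -c "
from h import *
o,p,R=tool();print(R[:,0].round(3),p);to([.4505,.353,.1],-.061)"
```

```text
time: 47.27
position: [0.4535, 0.3555, 0.1064]
tool_rot: [0.54, 0.442, -0.511, 0.502]
ft_force: [0.4, -0.3, 0.6]
grip_width: 0.061
[ 0.087 -0.035 -0.996] [0.45350748 0.35551423 0.10640362]
d_cm [ 0.62 -0.33  0.27] q6 0.69 head -0.105 turn -0.044
```

```bash
python3 -m inch '[[[0.4,-0.3,0.3,0,0.5],[0,0,0,0,0.2],[0,0,0,0,0],[0,0,0,0,0],[0,0,0,0,0],[0,0,0,0,0],[0,0,0,0,0],[0,0,0,0,0]]]' 30
python3 -c "
from h import *
o,p,R=tool();print(R[:,0].round(3),p)"
python3 -m inch '[[[-1,0,0,0,0],[-2.5,0,0,0,0],[-3,0,0,0,0],[-3,0,0,0,0],[-3,0,0,0,0],[-2.5,0,0,0,0],[0,0,0,0,0]]]' 30
python3 -c "
from h import *
o,p,R=tool();print(R[:,0].round(3),p);to([.525,-.080,.26],-.061)"
```

```text
time: 47.93
position: [0.4495, 0.3525, 0.1029]
tool_rot: [0.54, 0.443, -0.511, 0.501]
ft_force: [-0.1, 0.2, -0.6]
grip_width: 0.03
[ 0.086 -0.035 -0.996] [0.44949013 0.352468   0.1029269 ]
time: 48.52
position: [0.4348, 0.3566, 0.2582]
tool_rot: [0.537, 0.443, -0.514, 0.501]
ft_force: [1.2, 0.6, -1.6]
grip_width: 0.0297
[ 0.08  -0.039 -0.996] [0.4347551  0.35658023 0.25815868]
d_cm [ 2.23 13.53 42.42] q6 0.67 head -0.105 turn -0.044
```

```bash
python3 -m inch '[[[0,0.6,2,0,0],[0.1,1.2,3.6,0,0],[0.2,1.2,3.6,0,0],[0.2,1.2,3.6,0,0],[0.2,1.2,3.6,0,0],[0.2,1.2,3.6,0,0],[0.2,1.2,3.6,0,0],[0.2,1.2,3.6,0,0]]]' 30
python3 -m inch '[[[0.2,1.2,3.6,0,0],[0.2,1.2,3.6,0,0],[0.2,1.2,3.6,0,0],[0.2,0.8,2.2,0,0],[0,0,0,0,0],[0,0,0,0,0]]]' 30
python3 - <<'E'
from h import *
o,p,R=tool();print(R[:,0].round(3),p);to([.524,-.080,.19],-.061)
cv2.imwrite('pics/s7.png',camera('side')[80:320,250:570,::-1].repeat(2,0).repeat(2,1))
E
```

```text
time: 49.18
position: [0.4949, 0.0739, 0.2583]
tool_rot: [0.536, 0.449, -0.507, 0.504]
ft_force: [-0.0, 0.6, -2.2]
grip_width: 0.0297
time: 49.68
position: [0.526, -0.076, 0.252]
tool_rot: [0.536, 0.446, -0.512, 0.501]
ft_force: [0.2, 0.1, -3.2]
grip_width: 0.0298
[ 0.077 -0.035 -0.996] [ 0.52595614 -0.07596704  0.25203646]
d_cm [ 6.18 -0.65  0.25] q6 -0.25 head -0.099 turn -0.038
```

View pics/s7.png

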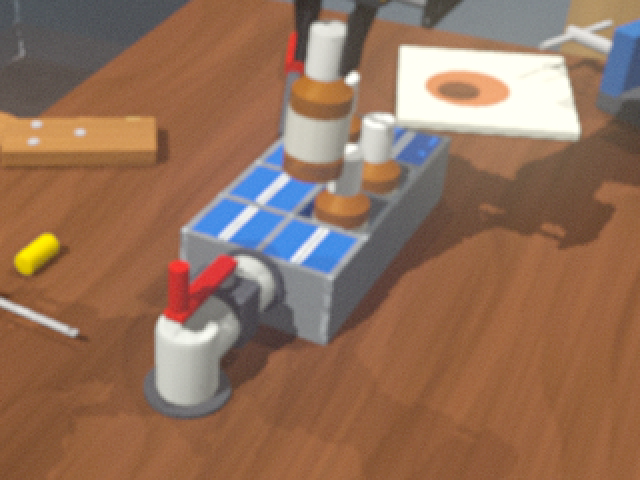

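The three placed bottles stand in their cells, and the held one hangs slightly tilted over the last cell. I'll compensate for that.

```bash
python3 -m inch '[[[1.5,-0.5,0.1,0,0],[2.2,-0.4,0.1,0,0],[1.7,0,0,0,0],[0,0,0,0,0]]]' 30
python3 -c "
from h import *
o,p,R=tool();print(R[:,0].round(3),p);to([.522,-.080,.108],-.061)"
```

```text
time: 50.07
position: [0.5197, -0.0746, 0.196]
tool_rot: [0.535, 0.448, -0.511, 0.503]
ft_force: [-0.1, 0.9, -2.7]
grip_width: 0.0295
[ 0.077 -0.035 -0.996] [ 0.51967438 -0.07463257  0.19600317]
d_cm [ 8.81 -0.43  0.27] q6 -0.25 head -0.094 turn -0.033
```

```bash
python3 -m inch '[[[0.5,-0.1,0.3,0,0],[1.2,-0.1,0.2,0,0],[1.2,0,0,0,0],[1,0,0,0,0],[0.5,0,0,0,0],[0.4,0,0,0,0]]]' 30
python3 -c "
from h import *
to([.522,-.080,.108],-.061)"
python3 -m inch '[[[0.4,0,0,0,0],[0.4,0,0,0,0]]]' 30
python3 -c "
from h import *
to([.522,-.080,.108],-.061)"
```

```text
time: 50.57
position: [0.5233, -0.0773, 0.1501]
tool_rot: [0.534, 0.448, -0.507, 0.507]
ft_force: [-0.5, -0.5, -1.4]
grip_width: 0.0291
d_cm [ 4.19 -0.47  0.15] q6 -0.26 head -0.085 turn -0.024
time: 50.73
position: [0.5244, -0.0773, 0.1421]
tool_rot: [0.534, 0.447, -0.507, 0.508]
ft_force: [-0.2, -0.2, -2.8]
grip_width: 0.0295
d_cm [ 3.39 -0.51  0.19] q6 -0.26 head -0.084 turn -0.023
```

```bash
python3 -m inch '[[[0.8,-0.3,0.1,0,0],[0.8,-0.2,0.1,0,0],[0.5,-0.1,0,0,0],[0.4,0,0,0,0],[0.3,0,0,0,0]]]' 30
python3 -m inch '[[[0.3,0,0,0,0],[0.3,0,0,0,0]]]' 30
python3 -c "
from h import *
to([.522,-.080,.108],-.061)"
```

```text
time: 51.15
position: [0.5218, -0.0806, 0.1117]
tool_rot: [0.535, 0.446, -0.506, 0.509]
ft_force: [0.6, -0.2, -0.8]
grip_width: 0.0294
time: 51.32
position: [0.5247, -0.0815, 0.1077]
tool_rot: [0.536, 0.444, -0.505, 0.51]
ft_force: [-2.5, 4.4, 33.0]
grip_width: 0.0301
d_cm [-0.07 -0.28 -0.13] q6 -0.27 head -0.085 turn -0.024
```

Home. I'll release, rise, and go above the damper pin.

```bash
python3 -m inch '[[[0,0,0,0,0.4],[0,0,0,0,0.4],[0,0,0,0,0.5],[0,0,0,0,0.5],[0,0,0,0,0.5]]]' 20
python3 -m inch '[[[-1.5,0,0,0,0.5],[-3,0,0,0,0.5],[-3.5,0,0,0,0.5],[-3,0,0,0,0.5],[0,0.8,-3.6,0,0.5],[0,0.8,-3.6,0,0.5],[0,0.8,-3.6,0,0.5],[0,0.8,-3.6,0,0.5]]]' 20
python3 -m inch '[[[0,0,0,0,0.5],[0,0,0,0,0.5]]]' 20
python3 -c "
from h import *
o,p,R=tool();print(R[:,0].round(3),p);to([.574,.081,.112],-.061)
c=camera_info('side'); cv2.imwrite('pics/s8.png',camera('side')[80:320,250:570,::-1].repeat(2,0).repeat(2,1))"
```

```text
time: 51.73
position: [0.5263, -0.082, 0.1093]
tool_rot: [0.536, 0.443, -0.504, 0.512]
ft_force: [0.2, -0.3, 0.0]
grip_width: 0.0423
time: 52.4
position: [0.5591, 0.0599, 0.2207]
tool_rot: [0.538, 0.441, -0.51, 0.506]
ft_force: [1.6, -0.6, 0.6]
grip_width: 0.0434
time: 52.57
position: [0.5605, 0.0665, 0.2206]
tool_rot: [0.537, 0.443, -0.507, 0.508]
ft_force: [-0.2, -0.2, -0.2]
grip_width: 0.0435
[ 0.094 -0.039 -0.995] [0.56045061 0.06654991 0.22062563]
d_cm [10.88  0.15 -1.89] q6 0.05 head -0.092 turn -0.031
```

View pics/s8.png

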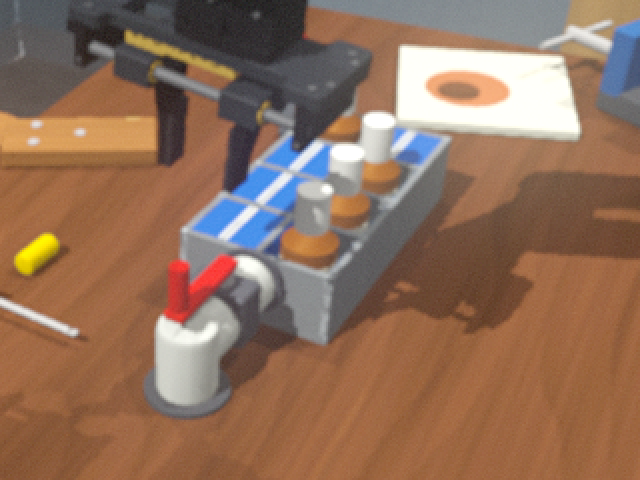

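All four caps stand upright at the same height above the flaps. I'll descend on the pin.

```bash
python3 -m inch '[[[0,0,-0.9,0,0.6],[0,0,-0.8,0,0.6],[0,0,0,0,0.6],[2.5,0,0,0,0.6],[2.5,0,0,0,0.6],[0,0,0,0,0.6]]]' 20
python3 -c "
from h import *
o,p,R=tool();print(R[:,0].round(3),p);to([.574,.081,.113],-.061)"
```

```text
time: 53.12
position: [0.5665, 0.0782, 0.1698]
tool_rot: [0.539, 0.44, -0.508, 0.507]
ft_force: [0.2, -0.1, -0.5]
grip_width: 0.0522
[ 0.096 -0.04  -0.995] [0.56654125 0.07820158 0.16984369]
d_cm [ 5.71  0.15 -0.53] q6 0.09 head -0.099 turn -0.038
```

```bash
python3 -m inch '[[[1.5,0.1,-0.3,0,0.6],[2,0,-0.2,0,0.6],[1.3,0,0,0,0.6],[0.5,0,0,0,0.6],[0,0,0,0,0.6]]]' 20
python3 -c "
from h import *
o,p,R=tool();print(R[:,0].round(3),p);to([.574,.081,.113],-.061)"
```

```text
time: 53.53
position: [0.5742, 0.0776, 0.118]
tool_rot: [0.54, 0.439, -0.51, 0.506]
ft_force: [-0.9, -0.8, -1.1]
grip_width: 0.0522
[ 0.096 -0.041 -0.995] [0.57421441 0.07759265 0.11801827]
d_cm [ 0.48 -0.11 -0.35] q6 0.11 head -0.104 turn -0.043
```

```bash
python3 -m inch '[[[0.3,0,-0.4,0,0.3],[0.1,0,-0.2,0,0],[0,0,0,0,0],[0,0,0,0,0],[0,0,0,0,0],[0,0,0,0,0],[0,0,0,0,0],[0,0,0,0,0]]]' 12
python3 -c "
from h import *
o,p,R=tool();print(R[:,0].round(3)); v=p[:2]-[.5687,.0067]; print(np.hypot(*v), np.pi-np.arctan2(v[1],v[0])-.061)"
```

```text
time: 54.2
position: [0.5729, 0.0837, 0.117]
tool_rot: [0.54, 0.439, -0.511, 0.505]
ft_force: [0.8, 0.0, -3.1]
grip_width: 0.0171
[ 0.093 -0.042 -0.995]
0.07715621217463087 1.5647300129432742
```

```bash
python3 -m inch '[[[-0.1,-0.86,0.06,-0.12,0],[-0.1,-0.86,0.06,-0.12,0],[-0.1,-0.86,0.06,-0.12,0],[0,-0.86,0.06,-0.12,0],[0,-0.86,0.06,-0.12,0]]]' 12
python3 -c "
from h import *
o,p,R=tool();print(R[:,0].round(3)); v=p[:2]-[.5687,.0067]; print(np.hypot(*v), np.pi-np.arctan2(v[1],v[0])-.061);to([.4968,.0111,.113],1.51)"
```

```text
time: 54.62
position: [0.5325, 0.0755, 0.1164]
tool_rot: [0.361, 0.574, -0.351, 0.646]
ft_force: [-0.2, 1.2, 3.5]
grip_width: 0.0161
[ 0.096 -0.039 -0.995]
0.07772920275968248 1.0250644409503655
d_cm [ 0.25 -6.29  3.82] q6 -0.52 head 0.517 turn -0.993
```

```bash
python3 -m inch '[[[0,-0.86,0.1,-0.12,0],[0,-0.86,0.1,-0.12,0],[0,-0.86,0.1,-0.12,0],[0,-0.86,0.1,-0.12,0],[0,-0.86,0.1,-0.12,0],[0,-0.86,0.1,-0.12,0]]]' 12
python3 -c "
from h import *
o,p,R=tool();print(R[:,0].round(3)); v=p[:2]-[.5687,.0067]; print(np.hypot(*v), np.pi-np.arctan2(v[1],v[0])-.061);to([.4968,.0111,.113],1.51)"
```

```text
time: 55.12
position: [0.4981, 0.0374, 0.1165]
tool_rot: [0.101, 0.664, -0.114, 0.733]
ft_force: [-1.1, 1.5, -1.0]
grip_width: 0.0157
[ 0.094 -0.033 -0.995]
0.0769654863218629 0.3488784603209724
d_cm [ 0.43 -2.54  0.63] q6 -1.37 head 1.265 turn -0.245
```

```bash
python3 -m inch '[[[0,-0.86,0.1,-0.12,0],[0,-0.86,0.1,-0.12,0],[0,-0.8,0.1,0,0]]]' 12
python3 -c "
from h import *
o,p,R=tool(); v=p[:2]-[.5687,.0067]; print(np.hypot(*v), np.pi-np.arctan2(v[1],v[0])-.061)"
python3 -m inch '[[[0,-0.6,0,0,0]]]' 12
python3 -m inch '[[[0,-0.6,0,0,0]]]' 12
python3 -c "
from h import *
o,p,R=tool(); v=p[:2]-[.5687,.0067]; print(R[:,0],p,np.hypot(*v), np.pi-np.arctan2(v[1],v[0])-.061)"
```

```text
time: 55.37
position: [0.4925, 0.0132, 0.1169]
tool_rot: [0.008, 0.675, -0.028, 0.737]
ft_force: [-1.7, 3.7, -1.6]
grip_width: 0.0158
0.07650881473486205 0.02346469130000578
time: 55.45
position: [0.492, 0.0097, 0.1169]
tool_rot: [0.012, 0.675, -0.027, 0.737]
ft_force: [5.3, 23.4, -3.0]
grip_width: 0.0196
time: 55.53
position: [0.4918, 0.0074, 0.1169]
tool_rot: [0.017, 0.674, -0.027, 0.738]
ft_force: [5.3, 24.2, -4.4]
grip_width: 0.0239
[ 0.08893903 -0.01628794 -0.99590389] [0.49183258 0.00742008 0.11690274] 0.0768707929258692 -0.051632467683910444
```

It's on the stop: 24 N with no further handle motion and the jaw being pushed open. I'll open without shifting, rise and look.

```bash
python3 -m inch '[[[0,0,0,0,0.5],[0,0,0,0,0.6],[0,0,0,0,0.6],[0,0,0,0,0.6],[0,0,0,0,0.6],[0,0,0,0,0.6]]]' 12
python3 -m inch '[[[-2,0,0,0,0.6],[-2.5,0,0,0,0.6],[-3,0,0,0,0.6],[-3,0,0,0,0.6],[-2,0,0,0,0.6],[0,0,0,0,0.6]]]' 12
python3 - <<'E'
from h import *
o,p,R=tool();print(R[:,0].round(3),p); ci=camera_info("wrist"); im=camera("wrist")
b=im[:,:,::-1].copy()
for P in ((.4968,.0111,.134),(.5687,.0067,.094)): cv2.circle(b,tuple(int(x) for x in proj([P],ci)[0]),3,(0,255,0),-1)
cv2.imwrite("pics/w9.png",b)
hsv=cv2.cvtColor(im,cv2.COLOR_RGB2HSV); m=cv2.inRange(hsv,(0,170,90),(5,255,255))|cv2.inRange(hsv,(175,170,90),(180,255,255))
for r in range(200,400,8):
    x=np.nonzero(m[r])[0]
    if len(x)>5: print(r,x.min(),x.max(),bp([((x.min()+x.max())/2,r)],.094,ci)[0].round(4))
E
```

```text
time: 56.03
position: [0.4963, 0.0071, 0.1185]
tool_rot: [0.017, 0.671, -0.028, 0.741]
ft_force: [0.2, -0.4, -0.6]
grip_width: 0.0504
time: 56.53
position: [0.4834, 0.0077, 0.2468]
tool_rot: [0.018, 0.672, -0.029, 0.74]
ft_force: [0.4, 0.5, 0.0]
grip_width: 0.0519
[ 0.095 -0.018 -0.995] [0.48343171 0.00766619 0.24676699]
216 319 342 [0.4892 0.013  0.094 ]
224 319 342 [0.4955 0.0126 0.094 ]
232 319 343 [0.502  0.0126 0.094 ]
240 319 343 [0.5086 0.0122 0.094 ]
280 320 337 [0.5427 0.0082 0.094 ]
288 320 341 [0.55   0.0093 0.094 ]
296 320 340 [0.5572 0.0085 0.094 ]
304 321 340 [0.5647 0.0085 0.094 ]
312 321 340 [0.5722 0.008  0.094 ]
```

View pics/w9.png

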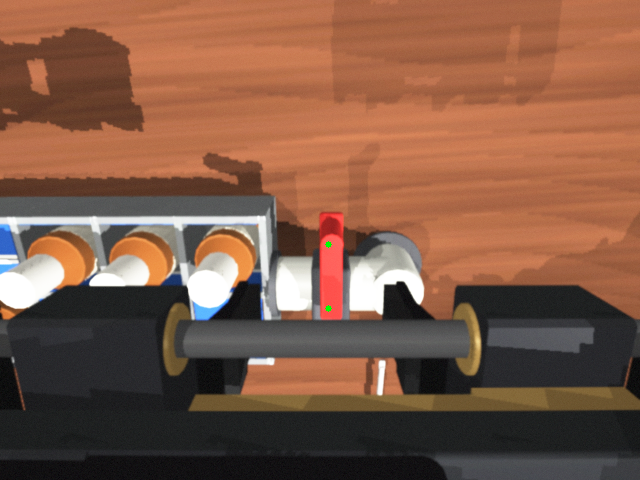

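The bar's heading matches the crate's −x axis (slope 0.06 rad, the crate's yaw), so the damper is closed. I'll move the arm clear and take a final look.

```bash
python3 -m inch '[[[0,3.5,0,0,0.6],[0,3.5,0,0,0.6],[0,3.5,0,0,0.6],[0,3.5,0,0,0.6],[0,3.5,0,0,0.6],[0,3.5,0,0,0.6],[0,3.5,0,0,0.6],[0,0,0,0,0.6]]]' 12
python3 - <<'E'
from h import *
t=camera("top"); s=camera("side")
a=t[70:330,200:580]; b=s[60:320,250:570]
cv2.imwrite("pics/f10.png",np.hstack([a,b])[:,:,::-1])
ci=camera_info("top")
for y,x in ((-.105,.035),(-.035,-.035),(.035,-.035),(.105,-.035)):
    print(cell(x,y,.127).round(3), proj([cell(x,y,.127)],ci)[0].round(1))
for c,st in caps(t):
    if c[0]>395 and c[0]<560 and 225<c[1]<320 and st[4]>120: print(c.round(1),st[4],bp([c],.127,ci)[0][:2].round(3))
E
```

```text
time: 57.25
position: [0.4998, 0.2572, 0.232]
tool_rot: [0.021, 0.676, -0.035, 0.736]
ft_force: [0.1, -0.4, 1.1]
grip_width: 0.0524
[ 0.585 -0.297  0.127] [546.1 252.2]
[ 0.52  -0.223  0.127] [507.1 289.1]
[ 0.524 -0.153  0.127] [467.9 286.7]
[ 0.528 -0.083  0.127] [428.3 284.2]
[424. 249.] 151 [ 0.59  -0.077]
[543.6 253.5] 271 [ 0.583 -0.292]
[461.1 251.4] 148 [ 0.586 -0.143]
[497.1 253.8] 147 [ 0.582 -0.208]
[426.4 284.2] 248 [ 0.528 -0.08 ]
[467.5 285.4] 264 [ 0.526 -0.152]
[506.4 288.2] 274 [ 0.521 -0.222]
```

View pics/f10.png

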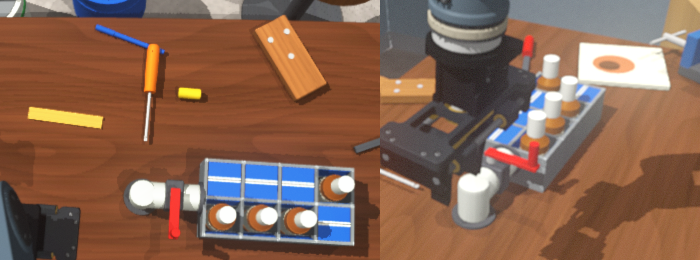

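All four bottles stand within 5 mm of their cell centres. The damper is across the pipe, the bystanders look unmoved, and the gripper touches nothing. Handing in.

```bash
python3 -c "
from rig import robot
print(robot.hand_in(), robot.get_obs()['time'])"
```

```text
the job is handed in; nothing more can be done
the job is handed in; nothing more can be done
```

The job is handed in at about 57 s of robot time: the damper was opened, all four bottles were placed, and the damper was closed again.

**Damper opening:** I turned it to its open stop. Releasing the pin dragged it about 0.04 rad back, so I pushed it to the stop again before touching any bottle.

**Finding the cells:** Fingertip probing found tins at (+35, +105), (+35, +35), (+35, −35) and (−35, −105) mm, and one empty cell, (+35, −105). I took the other three as empty by count. Each let its bottle down to the floor.

**Bottles:** One was knocked aside early on; I found it again with the top camera. All four went down to floor height.

**Final checks:**
- All four caps are within about 5 mm of their cell centres and upright at the right height in the last pictures.
- The damper was pushed onto its closed stop, and its bar lines up with the crate's −x axis to within measurement error.
- The screwdriver, ruler and wax stick look unmoved, checked by eye only.
- The gripper was clear of everything at hand-in.

**What went less well:**
- The first probe hit a tin with a wrist reading of 99 N, under the 120 N limit but harder than intended. Later probes stayed between about 40 and 61 N.
- The tool also drifted up to about 8° out of vertical. I corrected it once by pressing the fingers on the crate walls, with readings up to about 40 N, and allowed for about 5° when placing the last bottle.

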